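Feel out the heavy side of a finishing wheel and hold it down

TASK

The rubber-tyred finishing wheel on the grey bench grinder shakes when it runs: one side is heavier, though it looks the same all round, and the stiff bearing seals keep it from rolling round by itself. Turn the wheel by hand, feel from the effort which side is the heavy one, and bring that side to the very bottom. Finish while holding the wheel still there, gripped by its rim, so that I can fix a balance weight to the light side, and do not disturb the tape roll, the chalk or the mallet lying next to the grinder.

Things in the scene. Friction and masses are not known exactly. Their poses are not given: they have to be found in the camera images.
- grinder: Grey bench grinding head, fixed to the table: foot 130 x 150 x 14 mm, column, level bearing housing 62 mm thick (end caps 72 mm), brass oil cup up to z = 172 mm. Origin on the table under the column, z up, y along the axle to the wheel. Foot y = -97 to 53 mm, housing -86 to 46, pulley (68 mm in diameter) -109 to -89, wheel mid-plane +85. Place and yaw differ between runs.
- axle (a point): Wheel centre: on the axle in the wheel's mid-plane, 125 mm above the table; fixed to the grinder, does not turn. y = the axle, level, away from the housing; z up. The seals drag with about 0.5 N m either way, so the wheel stays where it is left. Signed efforts for turning it either way through one angle: half their sum is the heavy side's part, half their difference the drag.
- grinding_wheel: The wheel: bright metal core with six equal screws a face, black rubber tyre (outer 19 mm of the radius). 170 mm in diameter, 26 mm thick, faces flat; 54 mm flange and nut in the middle, spindle end 38 mm out from the mid-plane. z = 40 to 210 mm. Origin on the axle, y along it; x and z turn with the core, no end stops; they tell nothing of the heavy side.
- rim_top (a point): Top of the rim, 85 mm over the axle; fixed to the grinder, does not turn. The upper half of the rim can be pinched across its 26 mm: outer face free, inner face 26 mm from the bearing cap, which reaches only 36 mm from the axle. Turning takes 0.5 to 14 N along the rim at 70 mm from the axle. The soft tyre twists on the core, 1 degree per 0.14 N m, so a hand that stops still feels the load.
- spindle_end (a point): Free end of the spindle, 38 mm out from axle along y; does not turn. About the wheel: its heavy side is a dense lump inside, invisible, at another angle each run, at first over 45 degrees from the bottom. It pulls towards lump-down with 0.36 to 0.46 N m times the sine of its angle from straight down. The rules call it heavy_spot (its z axis points from lump to axle); its pose is not given.
- tape_roll: Small roll of black tape, 62 mm in diameter, 19 mm high, lying flat to the left of the wheel. Leave it where it is. Origin under its centre.
- chalk: Stick of tailor's chalk, 11 x 50 x 11 mm, lying behind the grinder near the table's right edge. Leave it where it is. Origin under its centre.
- mallet: Mallet with wooden handle and white nylon head, 257 mm long, 44 mm high, lying behind the grinder. Leave it where it is. Origin under its middle.

How it is judged:
By the outcome, as a careful person would: the job done as asked, in the order asked, and still so for the second after the job is handed in, while the arm keeps its last pose, push and grip.
It also fails if it takes over 72 s, if anything falls off the work surface, if the arm or the gripper's body presses on something with over 40 N, if the wrist force passes 120 N, or if a joint passes its speed limit or range.

ROBOT

A 7-joint arm with a two-finger parallel gripper is mounted at the origin on a cart in front of the work surface, level with it; the furniture and walls round the work are solid. World frame = base frame: x ahead of the robot, y to its left, z up, the work surface at z = 0. Lengths are in m, angles in rad, forces in N, time in s.
With the tool pointing down it reaches from about 0.425 to 0.875 m from the base axis. Payload 4.7 kg.
Tool frame: the origin (TCP) lies between the finger pads; the fingertips stand 14 mm ahead of it and the grasp point (between the pads) lies 5 mm behind it; z points along the fingers, y is the line along which they close (so a half turn about z gives the same grasp; the last joint's range is limited). The gripper opens to 87 mm and grips with 3 to 60 N. Pads are 19 mm wide; open, the fingers measure 117 mm over their backs; the gripper's body (75 mm by 190 mm) begins 51 mm behind the grasp point.
Start: joints at [-1.302, 0.321, -0.07, 1.45, 0.023, 1.371, -0.057], TCP at [0.164, 0.629, 0.197] pointing down, gripper open.
Joint ranges: [-2.86, 2.86], [-0.3, 2.09], [-1.38, 1.24], [0.06, 2.45], [-1.56, 4.7], [0.09, 2.05], [-2.69, 2.69]. Speed limits (rad/s): [2.57, 2.57, 3.14, 3.14, 3.14, 3.14, 3.14].

INTERFACE

Orientations are given as a rotation vector (axis times angle).
In Python, from bench import ctrl gives the robot as it stands.
- The arm moves only by the tool step_arm, never from a script. Its argument "commands" is a list of rows, each an object with "travel": the shift along the tool's x, y, z in m, a list of three; "turn": the turn, a rotation vector about the tool's x, y, z in degrees, a list of three. A call has 1 to 5 rows; each row is the pose to reach, as a shift and turn from the pose commanded when the call began, along the tool's axes at that moment; what a row does not reach only later rows make up. A row lasts 1/10 s, in which the tool goes at most 50 mm and 8.59 degrees, less where a joint would pass 70% of its speed; a pose out of reach is approached as far as the arm can. A call with a gripper value outside its range is refused whole. "gripper" is the opening, from 0 (shut) to 1 (fully open), set as the call begins (left out, the last holds). The fingers move at their own pace and stop on an object; "force" is the grip in N (left out, the last holds). Time passes only in rows, so rows that repeat a pose let the fingers close. It gives the time, the measured TCP pose, the force, the opening and the grip force at its end, in the units of the state.
- ctrl.get_state(): the state, without advancing time (a new reading comes with each control period).
- ctrl.get_image(name): name is "side" or "top" or "wrist"; returns the picture (420x560x3 uint8, red, green, blue); there is no depth.
- ctrl.camera_model(name): a dict with "fx", "fy", "cx", "cy" (pixels), "k1" (the pictures are not rectified: a ray, as slopes to the right and down, at radius r is drawn at 1 + k1 r^2 times it, then the intrinsics apply), "R" (3x3) and "t" (3): a world point X has camera coordinates R X + t; the wrist camera has in their place "T_tool_cam" (4x4, takes a point from camera to tool coordinates, whose origin is the TCP and whose axes are the flange's). Camera axes: x right, y down, z forward; pixel columns grow to the right and rows downward; lengths in m; the calibration is good to about 2 mm. A picture is of the moment at which its call begins: read the wrist's pose just before it. camera_model takes no time and is no camera call.
- ctrl.close_job(): hands the job in; it is judged then, once.
The state is a dict: "time": time; "joint_positions": joint angles; "qd": joint speeds; "joint_torque": joint torques, N m; "position": TCP position; "tool_rot": TCP orientation; "ft_force": force on the tool from outside, world axes, zero at the start; "torque": the same for the moment, N m; "grip_width": opening from 0.0 (shut) to 1.0 (fully open); "grip_force": force on a finger pad.
Only numpy, scipy, OpenCV 4.12 (cv2) and the standard library are available. Lean on these libraries where they do the work, as an engineer would, in place of code of your own. Each camera call takes 0.05 s, during which the arm holds its last target. There are 200 camera calls.

## Working session

There is one attempt and no reset: what is moved stays moved. The work goes in short steps, Python scripts to look and compute and a tool call to move; the robot and the scene stay as the last step left them, time stands still between calls to the robot, and variables do not carry over. Pictures are saved under pics/ and viewed, at most 10 in all, crops included, and the job is handed in when it is done.

Besides the shell and the picture viewer there is one more tool, called after "Call:" by a JSON object that holds its "name" and its "arguments". step_arm: Moves the arm, as the interface text tells. Its arguments: {"type":"object","properties":{"commands":{"type":"array"},"gripper":{"type":"number"},"force":{"type":"number"}},"required":["commands"]}

```bash
mkdir -p pics; ls; python3 - <<'E'
from bench import ctrl
import cv2,numpy as np
for n in("side","top"):
    cv2.imwrite(f"pics/{n}0.png",ctrl.get_image(n)[:,:,::-1])
    m=ctrl.camera_model(n);print(n,{k:np.round(v,4).tolist() for k,v in m.items()})
s=ctrl.get_state();print(s)
E
```

```text
pics
side {'fx': 471.8194, 'fy': 471.8194, 'cx': 278.8156, 'cy': 213.5015, 'k1': -0.0003, 'R': [[0.8813, -0.4724, 0.0055], [-0.2743, -0.5212, -0.8082], [0.3847, 0.7108, -0.5889]], 't': [-0.5956, 0.2974, 0.7316]}
top {'fx': 422.9542, 'fy': 422.9542, 'cx': 275.6873, 'cy': 211.2006, 'k1': -0.0747, 'R': [[-0.0157, -0.9999, 0.0069], [-0.9969, 0.0151, -0.0769], [0.0768, -0.0081, -0.997]], 't': [-0.0418, 0.6985, 0.9614]}
{'time': 0.1, 'joint_positions': array([-1.30193594,  0.32174487, -0.07010329,  1.45157409,  0.02263808,
        1.37078082, -0.05690539]), 'qd': array([ 4.12478908e-04, -2.31428757e-03, -5.49884120e-05, -5.59865296e-03,
       -3.70970908e-04,  2.39453723e-03, -3.31962023e-04]), 'joint_torque': array([-4.61780553e-05, -4.92569411e+01, -4.05704845e-01, -3.13398778e+01,
       -6.41728216e-02,  3.94689047e-02,  8.47664910e-05]), 'position': array([0.16372426, 0.62848248, 0.19636308]), 'tool_rot': array([-3.99008239e-01, -3.11605492e+00,  2.69781604e-03]), 'ft_force': array([ 0.16047157,  0.28917129, -0.49793482]), 'torque': array([-0.07445141,  0.00574451, -0.04603318]), 'grip_force': 0.0, 'grip_width': 0.9984694617243277}
```

View pics/side0.png

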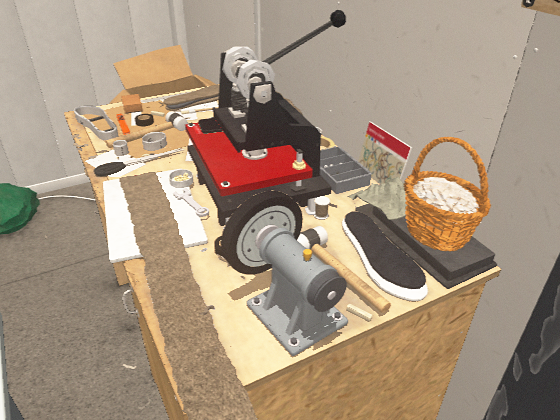

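View pics/top0.png

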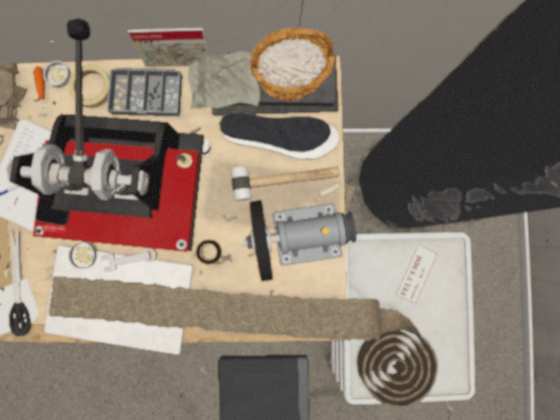

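The side view shows the grinder front right, with the wheel at about (260,230), the mallet behind it and the chalk at (360,312). In the top view the wheel is the dark bar from (255,203) to (266,279). The foot is around (310,232), the oil cup at (325,231) and the tape at (208,251). I'll measure from the top view.

```bash
cat > h.py <<'E'
from bench import ctrl
import cv2,numpy as np
from scipy.spatial.transform import Rotation as Ro
def ray(n,uv):
    m=ctrl.camera_model(n);R=np.array(m["R"]);t=np.array(m["t"])
    d=(np.atleast_2d(uv)-[m["cx"],m["cy"]])/[m["fx"],m["fy"]]
    s=d.copy()
    for _ in range(10): s=d/(1+m["k1"]*(s**2).sum(1,keepdims=True))
    return -R.T@t, np.c_[s,np.ones(len(s))]@R
def onz(n,uv,z):
    c,v=ray(n,uv);return c+v*((z-c[2])/v[:,2])[:,None]
def proj(n,X):
    m=ctrl.camera_model(n);p=np.atleast_2d(X)@np.array(m["R"]).T+m["t"];s=p[:,:2]/p[:,2:]
    return s*(1+m["k1"]*(s**2).sum(1,keepdims=True))*[m["fx"],m["fy"]]+[m["cx"],m["cy"]]
E
python3 - <<'E'
from h import *
im=cv2.imread("pics/top0.png")
dark=(im.max(2)<60).astype(np.uint8)
n,l,st,c=cv2.connectedComponentsWithStats(dark)
i=[k for k in range(1,n) if st[k,4]>150 and 240<c[k][0]<280 and 200<c[k][1]<285]
for k in i:
    cn=cv2.findContours((l==k).astype(np.uint8),0,2)[0][0];r=cv2.minAreaRect(cn);print(st[k],r,cv2.boxPoints(r).tolist())
hsv=cv2.cvtColor(im,cv2.COLOR_BGR2HSV)
y=cv2.inRange(hsv,(18,130,130),(35,255,255))[200:270,270:350]
print("cup",np.argwhere(y).mean(0)[::-1]+[270,200],y.sum()/255)
cv2.imwrite("pics/topc.png",cv2.resize(im[190:290,200:360],None,fx=5,fy=5,interpolation=cv2.INTER_CUBIC))
E
```

```text
[251 202  20  78 760] ((260.4668273925781, 240.153076171875), (77.64230346679688, 10.289385795593262), 81.99527740478516) [[249.96621704101562, 202.4265899658203], [260.1553649902344, 200.99375915527344], [270.9674377441406, 277.87957763671875], [260.7782897949219, 279.3123779296875]]
cup [324.44 230.08] 25.0
```

View pics/topc.png

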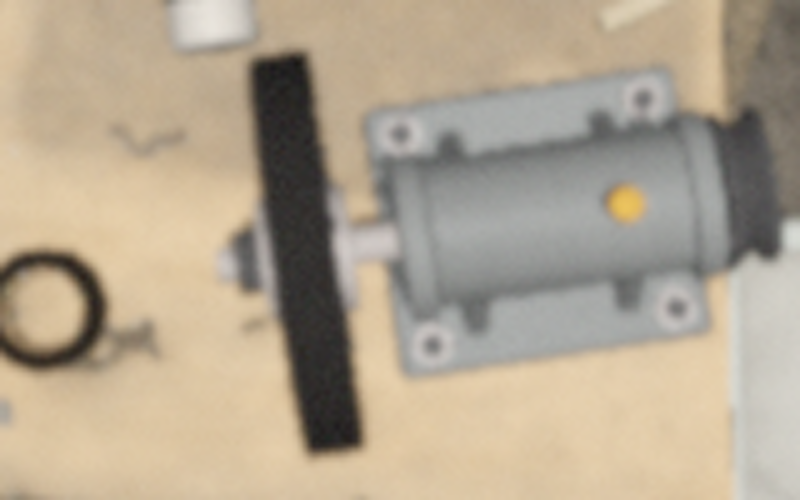

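```bash
python3 - <<'E'
from h import *
c=lambda a:np.array(a)/5+[200-.4,190-.4]
F=onz("top",c([(370,113),(672,68),(708,330),(408,375)]),.014)[:,:2]
S=onz("top",c([(400,133),(643,98),(676,307),(432,345)]),.016)[:,:2]
W=onz("top",c([(279,58),(334,448)]),.135)[:,:2]
print(ray("top",[[1,1]])[0])
a=(F[0]+F[3]-F[1]-F[2]);b=F[0]+F[1]-F[2]-F[3];a2=S[0]+S[3]-S[1]-S[2];b2=S[0]+S[1]-S[2]-S[3];w=W[0]-W[1]
yaw=lambda v:np.degrees(np.arctan2(v[1],v[0]))
print("axis yaw-90",yaw(a)-90,yaw(b),yaw(a2)-90,yaw(b2),yaw(w)); print(np.linalg.norm(a)/2,np.linalg.norm(b)/2,np.linalg.norm(w))
ang=np.radians(np.mean([yaw(a)-90,yaw(b),yaw(w)]));ya=np.array([-np.sin(ang),np.cos(ang)])
print("foot c",F.mean(0),S.mean(0),"wheel from foot",F.mean(0)+.107*ya,S.mean(0)+.107*ya,"wheel",W.mean(0),np.degrees(ang))
s=ctrl.get_state();print(Ro.from_rotvec(s["tool_rot"]).as_matrix().round(3))
E
```

```text
[ 0.62184321 -0.04453391  1.01259203]
axis yaw-90 7.554695158686627 6.860640859165252 7.575052900169169 7.60829471702919 7.270953003819538
0.1441105681880695 0.12486583937138908 0.16300198891026627
foot c [ 0.64411787 -0.12710573] [ 0.64435544 -0.12606223] wheel from foot [ 0.63065393 -0.0209562 ] [ 0.63089149 -0.0199127 ] wheel [ 0.63015014 -0.02004867] 7.228763007223805
[[-0.968  0.252 -0.   ]
 [ 0.252  0.968 -0.002]
 [-0.    -0.002 -1.   ]]
```

Call:
{"name": "step_arm", "arguments": {"commands": [{"travel":[-0.02,-0.017,-0.02],"turn":[0,0,0]},{"travel":[-0.055,-0.045,-0.045],"turn":[0,0,0]},{"travel":[-0.09,-0.075,-0.065],"turn":[0,0,0]},{"travel":[-0.125,-0.104,-0.085],"turn":[0,0,0]},{"travel":[-0.16,-0.133,-0.1],"turn":[0,0,0]}], "gripper": 1, "force": 50}}

```text
time: 0.6
position: [0.286, 0.4585, 0.2984]
tool_rot: [0.399, 3.116, 0.001]
ft_force: [0.1, -0.3, -0.3]
grip_width: 0.996
grip_force: 0.0
```

Call:
{"name": "step_arm", "arguments": {"commands": [{"travel":[-0.035,-0.029,0],"turn":[0,0,-3]},{"travel":[-0.07,-0.058,0],"turn":[0,0,-6]},{"travel":[-0.105,-0.087,0],"turn":[0,0,-9]},{"travel":[-0.14,-0.116,0],"turn":[0,0,-12]},{"travel":[-0.175,-0.145,0],"turn":[0,0,-15]}]}}

```text
time: 1.1
position: [0.4186, 0.2738, 0.2971]
tool_rot: [0.015, -3.141, -0.0]
ft_force: [1.1, -0.1, 0.1]
grip_width: 1.001
grip_force: 0.0
```

Call:
{"name": "step_arm", "arguments": {"commands": [{"travel":[-0.028,-0.04,0],"turn":[0,0,0]},{"travel":[-0.056,-0.08,0],"turn":[0,0,0]},{"travel":[-0.084,-0.12,0],"turn":[0,0,0]},{"travel":[-0.112,-0.16,0],"turn":[0,0,0]},{"travel":[-0.14,-0.2,0],"turn":[0,0,0]}]}}

```text
time: 1.6
position: [0.56, 0.0749, 0.2972]
tool_rot: [0.012, -3.142, -0.001]
ft_force: [0.1, -0.5, -0.3]
grip_width: 0.998
grip_force: 0.0
```

Call:
{"name": "step_arm", "arguments": {"commands": [{"travel":[-0.025,-0.035,0],"turn":[0,0,-3]},{"travel":[-0.05,-0.07,0],"turn":[0,0,-7]},{"travel":[-0.069,-0.096,0],"turn":[0,0,-7]},{"travel":[-0.069,-0.096,0],"turn":[0,0,-7]}]}}

```text
time: 2.0
position: [0.6299, -0.0251, 0.2961]
tool_rot: [0.19, -3.134, 0.007]
ft_force: [-0.9, -0.2, 1.3]
grip_width: 1.001
grip_force: 0.0
```

```bash
python3 - <<'E'
from h import *
s=ctrl.get_state();print(s["position"],s["joint_positions"].round(2),Ro.from_rotvec(s["tool_rot"]).as_matrix().round(3).tolist())
m=ctrl.camera_model("wrist");print({k:np.round(v,4).tolist() for k,v in m.items()})
im=ctrl.get_image("wrist");cv2.imwrite("pics/w0.png",im[:,:,::-1])
E
```

```text
[ 0.62993069 -0.02506645  0.29610114] [-0.46  0.28  0.58  1.36 -0.15  1.55  1.8 ] [[-0.993, -0.121, -0.001], [-0.121, 0.993, -0.004], [0.002, -0.004, -1.0]]
{'fx': 368.9417, 'fy': 368.9417, 'cx': 275.4421, 'cy': 209.967, 'k1': -0.0995, 'T_tool_cam': [[0.0003, -0.9645, -0.2639, 0.0725], [1.0, 0.0002, 0.0004, -0.0008], [-0.0003, -0.2639, 0.9645, -0.1863], [0.0, 0.0, 0.0, 1.0]]}
```

View pics/w0.png

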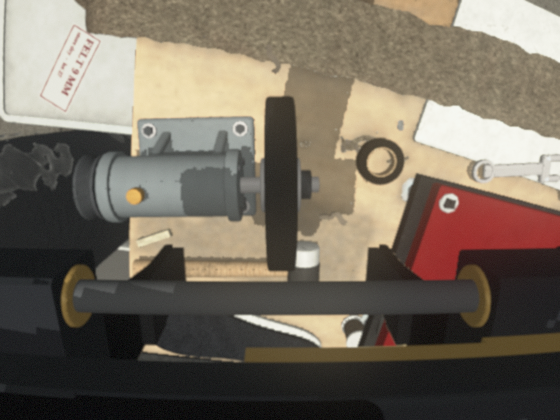

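The wrist view shows the wheel as a dark bar, columns 265 to 298 and rows 97 to 270, between the open fingers at about (160,260) and (390,260). The chalk and mallet are clear of the hand. Next I'll refine the centre and yaw from the bar.

```bash
cat >> h.py <<'E'
def wray(uv):
    m=ctrl.camera_model("wrist");d=(np.atleast_2d(uv)-[m["cx"],m["cy"]])/[m["fx"],m["fy"]];s=d.copy()
    for _ in range(10): s=d/(1+m["k1"]*(s**2).sum(1,keepdims=True))
    T=np.array(m["T_tool_cam"]);return T[:3,3],np.c_[s,np.ones(len(s))]@T[:3,:3].T
E
python3 - <<'E'
from h import *
im=cv2.imread("pics/w0.png");d=im.max(2)<70
rows=[]
for r in range(96,274,6):
    c=np.where(d[r,255:312])[0]
    if len(c): rows.append((r,c[0]+255,c[-1]+255))
print(rows)
o,v=wray([[0.5*(a+b),r] for r,a,b in rows])
# intersect with upper wheel circle (tool x-z plane): centre (cx, zc) , camera sees top-of-rim for most rows
s=ctrl.get_state();R=Ro.from_rotvec(s["tool_rot"]).as_matrix();p=s["position"]
zc=p[2]-.125
# extremes: front/back tangents to give cx
for r in (97,270):
    o,vv=wray([[282,r]]); vv=vv[0]; n=np.array([vv[2],0,-vv[0]])/np.hypot(vv[0],vv[2])  # line normal in xz
    k=n@o; print(r,"tangent cx:",[(k+sg*.085-n[2]*zc)/n[0] for sg in(-1,1)])
for cx in (-.003,.0,.003):
    out=[]
    for vv in v:
        A=vv[0]**2+vv[2]**2;f=o-[cx,0,zc];B=vv[0]*f[0]+vv[2]*f[2];C=f[0]**2+f[2]**2-.085**2;D=B*B-A*C
        if D>0:
            t=(-B-D**.5)/A;out.append(o+t*vv)
    out=np.array(out);f=np.polyfit(out[:,0],out[:,1],1);print(cx,"y at 0",f[1],"slope deg",np.degrees(np.arctan(f[0])),np.std(out[:,1]-np.polyval(f,out[:,0])))
E
```

```text
[(102, np.int64(267), np.int64(292)), (108, np.int64(267), np.int64(293)), (114, np.int64(267), np.int64(293)), (120, np.int64(267), np.int64(294)), (126, np.int64(266), np.int64(294)), (132, np.int64(266), np.int64(295)), (138, np.int64(266), np.int64(295)), (144, np.int64(266), np.int64(295)), (150, np.int64(266), np.int64(295)), (156, np.int64(265), np.int64(296)), (162, np.int64(265), np.int64(296)), (168, np.int64(265), np.int64(296)), (174, np.int64(265), np.int64(309)), (180, np.int64(265), np.int64(309)), (186, np.int64(265), np.int64(307)), (192, np.int64(265), np.int64(309)), (198, np.int64(265), np.int64(296)), (204, np.int64(265), np.int64(296)), (210, np.int64(265), np.int64(296)), (216, np.int64(266), np.int64(296)), (222, np.int64(266), np.int64(296)), (228, np.int64(266), np.int64(296)), (234, np.int64(267), np.int64(295)), (240, np.int64(267), np.int64(295)), (246, np.int64(267), np.int64(295)), (252, np.int64(267), np.int64(294)), (258, np.int64(268), np.int64(294)), (264, np.int64(268), np.int64(293)), (270, np.int64(288), np.int64(293))]
97 tangent cx: [np.float64(-0.0008313796652968487), np.float64(0.16925970895167172)]
270 tangent cx: [np.float64(-0.18442377538794788), np.float64(0.0025014251550838904)]
-0.003 y at 0 0.004499578861907722 slope deg -1.0430999034410915 0.002103754396639937
0.0 y at 0 0.004511685341443946 slope deg -1.119633415456833 0.002128137289114706
0.003 y at 0 0.004028708428446678 slope deg -0.3445430532636412 0.001598721329249499
```

Call:
{"name": "step_arm", "arguments": {"commands": [{"travel":[0,0.003,0.02],"turn":[0,0,0]},{"travel":[0,0.003,0.045],"turn":[0,0,0]},{"travel":[0,0.003,0.07],"turn":[0,0,0]},{"travel":[0,0.003,0.093],"turn":[0,0,0]},{"travel":[0,0.003,0.093],"turn":[0,0,0]}], "gripper": 1}}

```text
time: 2.55
position: [0.6258, -0.0135, 0.2008]
tool_rot: [0.206, -3.128, -0.002]
ft_force: [-0.1, 0.1, 0.6]
grip_width: 1.005
grip_force: 0.0
```

```bash
python3 - <<'E'
from h import *
s=ctrl.get_state();print(s["time"],s["position"],s["ft_force"],s["torque"])
im=ctrl.get_image("side")[:,:,::-1];cv2.imwrite("pics/s1.png",cv2.resize(im[100:320,160:420],None,fx=3,fy=2.7))
E
```

```text
2.55 [ 0.62575541 -0.01354021  0.2007522 ] [-0.07444462  0.08778125  0.58064443] [0.05088349 0.08221113 0.01687179]
```

View pics/s1.png

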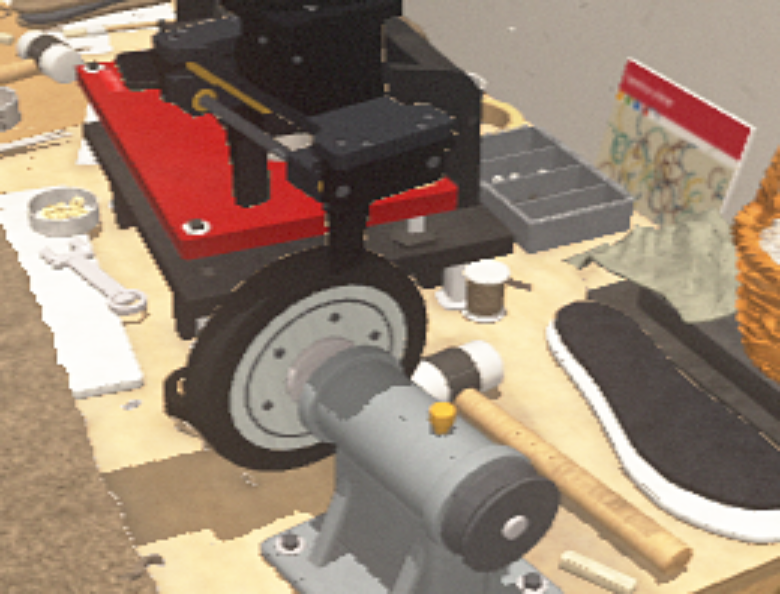

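The close-up side view shows the hand over the wheel top, with a finger behind the rim at (350,230) and nothing touched. The tool sits about 8 mm too far outboard, so I'll shift it back and settle.

Call:
{"name": "step_arm", "arguments": {"commands": [{"travel":[-0.0025,-0.008,-0.003],"turn":[0,0,0]},{"travel":[-0.0025,-0.008,-0.003],"turn":[0,0,0]},{"travel":[-0.0025,-0.008,-0.003],"turn":[0,0,0]},{"travel":[-0.0025,-0.008,-0.003],"turn":[0,0,0]}]}}

```text
time: 3.0
position: [0.6326, -0.0237, 0.2082]
tool_rot: [-0.202, 3.134, 0.0]
ft_force: [0.8, 0.3, 0.2]
grip_width: 1.004
grip_force: 0.0
```

```bash
python3 - <<'E'
from h import *
s=ctrl.get_state();print(s["position"],s["ft_force"],s["torque"],s["qd"].round(4),Ro.from_rotvec(s["tool_rot"]).as_matrix().round(4).tolist())
im=ctrl.get_image("wrist")[:,:,::-1];cv2.imwrite("pics/w1.png",im)
d=im.max(2)<70
for r in range(90,330,15):
    c=np.where(d[r,200:350])[0]; print(r,(c.min()+200,c.max()+200,len(c)) if len(c) else 0,end=';')
E
```

```text
[ 0.63258699 -0.0236584   0.20822394] [0.848758   0.29916787 0.1582593 ] [-0.0666429   0.06209907  0.01684986] [-0.0014  0.0032 -0.0044  0.0073  0.0002  0.0008  0.0003] [[-0.9917, -0.1286, 0.0013], [-0.1286, 0.9917, 0.0003], [-0.0014, 0.0002, -1.0]]
90 (np.int64(275), np.int64(296), 18);105 (np.int64(271), np.int64(299), 26);120 (np.int64(264), np.int64(300), 35);135 (np.int64(259), np.int64(302), 44);150 (np.int64(259), np.int64(302), 44);165 (np.int64(258), np.int64(303), 46);180 (np.int64(258), np.int64(303), 46);195 (np.int64(258), np.int64(317), 50);210 (np.int64(258), np.int64(312), 50);225 (np.int64(232), np.int64(303), 51);240 (np.int64(228), np.int64(303), 47);255 (np.int64(259), np.int64(302), 44);270 (np.int64(259), np.int64(302), 44);285 (np.int64(286), np.int64(308), 4);300 0;315 (np.int64(282), np.int64(292), 2);
```

View pics/w1.png

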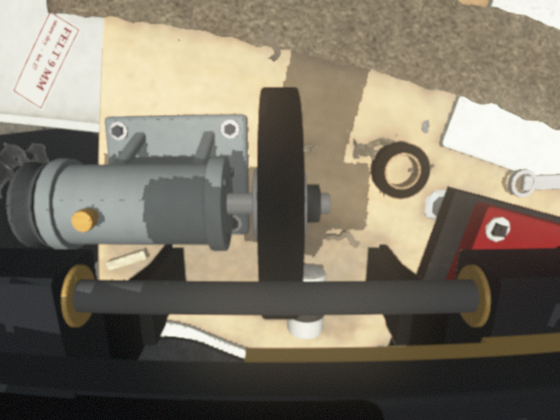

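The wrist view shows the wheel bar (columns 258 to 303, top at row 87) midway between the fingers at (165,260) and (385,260), with tape and chalk clear. I'll fine-adjust and close.

```bash
python3 - <<'E'
from h import *
zc=.2082-.125
o,v=wray([[280,87.5]]);vv=v[0];n=np.array([vv[2],0,-vv[0]])/np.hypot(vv[0],vv[2]);k=n@o
print([(k+s*.085-n[2]*zc)/n[0] for s in(-1,1)])
for r in(150,180,260):
    o,v=wray([[280.5,r]]);print(o+v[0]*.18)
E
```

```text
[np.float64(0.0026999691549643746), np.float64(0.17297449892489222)]
[ 0.05330224  0.00169298 -0.00493924]
[ 0.03911902  0.00169104 -0.00882031]
[ 0.00141916  0.00170188 -0.01913644]
```

Call:
{"name": "step_arm", "arguments": {"commands": [{"travel":[0.003,0.002,0.004],"turn":[0,0,0]},{"travel":[0.003,0.002,0.004],"turn":[0,0,0]},{"travel":[0.003,0.002,0.004],"turn":[0,0,0]},{"travel":[0.003,0.002,0.004],"turn":[0,0,0]}]}}

```text
time: 3.45
position: [0.6289, -0.0219, 0.2033]
tool_rot: [-0.203, 3.135, 0.0]
ft_force: [0.4, -0.0, 0.2]
grip_width: 1.002
grip_force: 0.0
```

```bash
python3 - <<'E'
from h import *
s=ctrl.get_state();print(s["position"],s["ft_force"],s["torque"])
E
```

```text
[ 0.62892269 -0.02190667  0.20334977] [ 0.4007749  -0.03743247  0.23549789] [ 0.0255245   0.0405487  -0.01381378]
```

Call:
{"name": "step_arm", "arguments": {"commands": [{"travel":[0,0,0],"turn":[0,0,0]},{"travel":[0,0,0],"turn":[0,0,0]},{"travel":[0,0,0],"turn":[0,0,0]},{"travel":[0,0,0],"turn":[0,0,0]},{"travel":[0,0,0],"turn":[0,0,0]}], "gripper": 0, "force": 55}}

```text
time: 3.95
position: [0.629, -0.022, 0.2034]
tool_rot: [-0.203, 3.135, 0.0]
ft_force: [0.0, 0.5, -0.1]
grip_width: 0.629
grip_force: 0.0
```

Call:
{"name": "step_arm", "arguments": {"commands": [{"travel":[0,0,0],"turn":[0,0,0]},{"travel":[0,0,0],"turn":[0,0,0]},{"travel":[0,0,0],"turn":[0,0,0]}]}}

```text
time: 4.25
position: [0.6289, -0.022, 0.2034]
tool_rot: [-0.203, 3.135, 0.0]
ft_force: [-0.2, 0.1, 0.3]
grip_width: 0.355
grip_force: 0.0
```

```bash
cat >> h.py <<'E'
C=np.array([.6295,-.0215,.125]); A=np.array([-.1288,.9917,0])
def rec(tag=""):
    s=ctrl.get_state();R=Ro.from_rotvec(s["tool_rot"]).as_matrix();d=s["position"]-C
    ex=np.cross(A,[0,0,1]); # e_x horizontal; angle of hand about +A from up
    th=np.degrees(np.arctan2(d@ex,d[2])); tz=-R[:,2]; tt=np.degrees(np.arctan2(tz@ex,tz[2]))
    M=np.cross(d,s["ft_force"])+s["torque"]
    print(tag,"t%.2f"%s["time"],"pos",s["position"].round(4),"hand th %.2f tool th %.2f r %.4f"%(th,tt,np.hypot(d@ex,d[2])),"M.A %.3f (F only %.3f)"%(M@A,np.cross(d,s["ft_force"])@A),"F",s["ft_force"].round(2),"T",s["torque"].round(3),"grip",round(float(s["grip_width"]),3),round(float(s["grip_force"]),1))
    return s
E
python3 -c "from h import *;print(rec()['joint_positions'].round(2))"
```

```text
t4.25 pos [ 0.6289 -0.022   0.2034] hand th -0.45 tool th -0.00 r 0.0784 M.A -0.002 (F only -0.012) F [-0.17  0.15  0.25] T [0.089 0.021 0.014] grip 0.355 0.0
[-0.46  0.3   0.57  1.52 -0.16  1.37  1.82]
```

Call:
{"name": "step_arm", "arguments": {"commands": [{"travel":[0,0,0],"turn":[0,0,0]},{"travel":[0,0,0],"turn":[0,0,0]},{"travel":[0,0,0],"turn":[0,0,0]}]}}

```text
time: 4.55
position: [0.629, -0.022, 0.2034]
tool_rot: [-0.203, 3.135, 0.0]
ft_force: [-0.4, 0.1, 0.3]
grip_width: 0.081
grip_force: 0.0
```

```bash
python3 -c "from h import *;rec()"
```

```text
t4.55 pos [ 0.629  -0.022   0.2034] hand th -0.43 tool th -0.01 r 0.0784 M.A -0.032 (F only -0.028) F [-0.38  0.11  0.28] T [-0.022 -0.007  0.034] grip 0.081 0.0
```

Call:
{"name": "step_arm", "arguments": {"commands": [{"travel":[-0.0034,0,0.0001],"turn":[0,2.5,0]},{"travel":[-0.0068,0,0.0003],"turn":[0,5,0]},{"travel":[-0.0102,0,0.0007],"turn":[0,7.5,0]},{"travel":[-0.0135,0,0.0012],"turn":[0,10,0]},{"travel":[-0.0135,0,0.0012],"turn":[0,10,0]}]}}

```text
time: 5.05
position: [0.6432, -0.0196, 0.2006]
tool_rot: [0.193, -2.959, 0.018]
ft_force: [0.1, -0.8, -0.3]
grip_width: 0.007
grip_force: 0.0
```

```bash
python3 -c "from h import *;rec()"
```

```text
t5.05 pos [ 0.6432 -0.0196  0.2006] hand th 10.35 tool th 10.11 r 0.0768 M.A -0.222 (F only 0.001) F [ 0.06 -0.85 -0.33] T [ 0.083 -0.213 -0.043] grip 0.007 0.0
```

```bash
python3 - <<'E'
from h import *
m=ctrl.camera_model("wrist");T=np.linalg.inv(np.array(m["T_tool_cam"]))
for X in([0,0,0,1],[0,0,.014,1],[0,.0435,0,1],[0,-.0435,.014,1]):
    p=T@X;s=p[:2]/p[2];s=s*(1+m["k1"]*s@s);print(X,s*[m["fx"],m["fy"]]+[m["cx"],m["cy"]])
a=ctrl.get_image("side")[100:320,160:420,::-1];b=ctrl.get_image("wrist")[:,:,::-1]
cv2.imwrite("pics/m2.png",np.hstack([cv2.resize(a,(400,338)),cv2.resize(b,(400,338))]))
E
```

```text
[0, 0, 0, 1] [276.87040266 248.17408595]
[0, 0, 0.014, 1] [276.7743583  239.33924082]
[0, 0.0435, 0, 1] [357.13168883 248.00370598]
[0, -0.0435, 0.014, 1] [201.49625746 239.2028558 ]
```

View pics/m2.png

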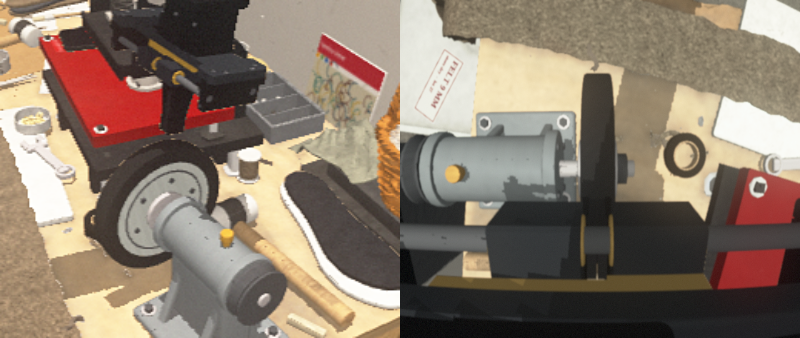

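The left half shows the finger ending at about (175,130), at or above the rim top. The right half shows the fingers shut with their gap over the rear of the rim, so the grasp missed. I'll check where the TCP and rim top project in the side view.

```bash
python3 - <<'E'
from h import *
s=ctrl.get_state();p=s["position"];R=Ro.from_rotvec(s["tool_rot"]).as_matrix()
print("cam",ray("side",[[1,1]])[0])
f=lambda X:((proj("side",X)[0]-[160,100])*[400/260,338/220]).round(1)
print("tcp",f(p),"tip",f(p+R[:,2]*.014),"grasp",f(p-R[:,2]*.005),"-51",f(p-R[:,2]*.056),"rimtop",f([.6295,-.0215,.21]),"axle",f(C),"rim low",f([.6295,-.0215,.04]), "+x",f([.7145,-.0105,.125]),"-x",f([.5445,-.0325,.125]))
a=ctrl.get_image("side")[:,:,::-1]
cv2.imwrite("pics/s3.png",cv2.resize(a[130:240,200:360],None,fx=5,fy=5,interpolation=cv2.INTER_CUBIC))
E
```

```text
cam [ 0.3250802  -0.64633134  0.67450714]
tcp [166.7 147.7] tip [165.1 158.1] grasp [167.3 144. ] -51 [173.5 104.4] rimtop [157.2 145.1] axle [158.2 203. ] rim low [159.2 254.7] +x [214. 179.] -x [ 97.1 229.3]
```

View pics/s3.png

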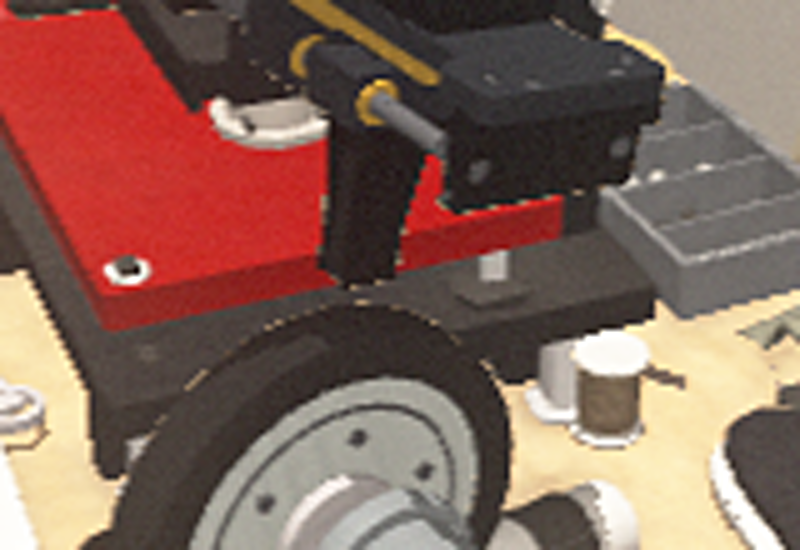

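Call:
{"name": "step_arm", "arguments": {"commands": [{"travel":[0,0,-0.005],"turn":[0,0,0]},{"travel":[0.0067,0,-0.006],"turn":[0,-5,0]},{"travel":[0.0135,0,-0.007],"turn":[0,-10,0]},{"travel":[0.0135,0,-0.007],"turn":[0,-10,0]},{"travel":[0.0135,0,-0.007],"turn":[0,-10,0]}], "gripper": 0.55}}

```text
time: 5.7
position: [0.63, -0.0217, 0.213]
tool_rot: [-0.202, 3.133, 0.003]
ft_force: [1.2, 0.2, 0.2]
grip_width: 0.374
grip_force: 0.0
```

Call:
{"name": "step_arm", "arguments": {"commands": [{"travel":[0,0,0],"turn":[0,0,0]},{"travel":[0,0,0],"turn":[0,0,0]},{"travel":[0,0,0],"turn":[0,0,0]}]}}

```text
time: 6.0
position: [0.631, -0.0216, 0.2112]
tool_rot: [0.203, -3.135, 0.001]
ft_force: [0.6, 0.7, 0.7]
grip_width: 0.535
grip_force: 0.0
```

```bash
python3 - <<'E'
from h import *
rec();cv2.imwrite("pics/w4.png",ctrl.get_image("wrist")[:,:,::-1]);cv2.imwrite("pics/s4.png",ctrl.get_image("side")[:,:,::-1])
a=cv2.imread("pics/w4.png")[60:360,140:420];b=cv2.imread("pics/s4.png")[140:260,220:350]
cv2.imwrite("pics/m4.png",np.hstack([cv2.convertScaleAbs(cv2.resize(a,(420,450)),alpha=2,beta=20),cv2.convertScaleAbs(cv2.resize(b,(380,450)),alpha=2,beta=20)]))
E
```

```text
t6.00 pos [ 0.631  -0.0216  0.2112] hand th 0.98 tool th 0.02 r 0.0862 M.A 0.053 (F only 0.055) F [0.57 0.67 0.72] T [0.018 0.001 0.012] grip 0.535 0.0
```

View pics/m4.png

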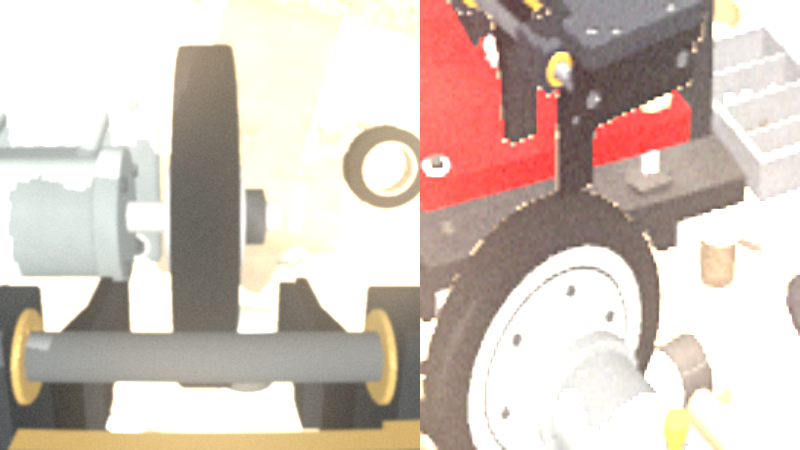

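The right half shows the two fingertips at about (515,142) and (575,190). That is some 16 px, or about 30 mm, above where the reported TCP would put them, so the hand is above the rim. I'll check that offset with the wrist camera against table features.

```bash
python3 - <<'E'
from h import *
from scipy.optimize import least_squares
def tapec(f,lo,hi,t):
    im=cv2.imread(f);g=(im.max(2)<75).astype(np.uint8)
    n,l,st,c=cv2.connectedComponentsWithStats(g)
    for k in range(1,n):
        if lo[0]<c[k][0]<hi[0] and lo[1]<c[k][1]<hi[1] and st[k,4]>t: return st[k,:2]+(st[k,2:4]-1)/2
def bolts(f,box):
    im=cv2.imread(f);x0,y0,x1,y1=box;return [x0,y0]
T=tapec("pics/top0.png",(198,240),(220,262),100);Tw=tapec("pics/w1.png",(380,150),(425,190),200)
print(T,Tw)
c=lambda a:np.array(a)/5+[200-.4,190-.4]
W=np.vstack([onz("top",c([(432,345),(676,307)]),.016),onz("top",T,.019)])
uv=np.array([(230,129),(119,130),Tw])
pos=np.array([.63259,-.02366,.20822]);R=np.array([[-.9917,-.1286,.0013],[-.1286,.9917,.0003],[-.0014,.0002,-1]])
o,v=wray(uv)
f=lambda d:(lambda a:((a[:,:2]-W[:,:2])).ravel())(np.array([pos+d+R@(o+t*vv) for vv in v for t in [(((W[0,2]-(pos+d+R@o)[2])/(R@vv)[2]))]]))
r=least_squares(f,[0,0,0]);print(r.x,r.fun)
E
```

```text
[208.  251.5] NoneTraceback (most recent call last):
  File "<stdin>", line 14, in <module>
ValueError: setting an array element with a sequence. The requested array has an inhomogeneous shape after 1 dimensions. The detected shape was (3,) + inhomogeneous part.
```

```bash
python3 - <<'E'
from h import *
from scipy.optimize import least_squares
c=lambda a:np.array(a)/5+[200-.4,190-.4]
W=np.vstack([onz("top",c([(432,345),(676,307)]),.016),onz("top",[208,251.5],.019)])
uv=np.array([(230,129),(119,130),(400.5,170)])
pos=np.array([.63259,-.02366,.20822]);R=np.array([[-.9917,-.1286,.0013],[-.1286,.9917,.0003],[-.0014,.0002,-1]])
o,v=wray(uv);V=v@R.T
def f(d):
    q=pos+d+R@o;return ((q+V*((W[:,2]-q[2])/V[:,2])[:,None])-W)[:,:2].ravel()
r=least_squares(f,[0,0,0]);print(r.x.round(4),r.fun.round(4),f([0,0,.03]).round(4),f([0,0,0]).round(4))
E
```

```text
[0.0015 0.0025 0.0058] [ 0.0008  0.0002 -0.0004 -0.0002 -0.0004 -0.    ] [ 0.0009 -0.005   0.0005 -0.0127  0.0009  0.0063] [-0.0011 -0.0016 -0.0026 -0.0002 -0.0026 -0.0046]
```

```bash
python3 - <<'E'
from h import *
c=lambda a:np.array(a)/5+[200-.4,190-.4]
def tri(ut,us):
    o1,v1=ray("top",[ut]);o2,v2=ray("side",[us]);A_=np.c_[v1[0],-v2[0]];k=np.linalg.lstsq(A_,o2-o1,rcond=None)[0]
    a=o1+k[0]*v1[0];b=o2+k[1]*v2[0];return ((a+b)/2).round(4),(np.linalg.norm(a-b)*1e3).round(1)
print("bolt+y-x",tri(c((432,345)),(256.5,301)),"bolt-y+x",tri(c((643,98)),(336.5,314.8)))
print("cup",tri((324.4,230.1),(160+442/3,100+418/2.7)))
print("tape? mallet head etc")
print("proj side S",proj("side",onz("top",c([(432,345),(643,98)]),.016)),proj("side",[[.6295,-.0215,.21],[.6295,-.0215,.125]]))
E
```

```text
bolt+y-x (array([ 0.5868, -0.0754,  0.0116]), np.float64(0.6)) bolt-y+x (array([ 0.7014, -0.1772,  0.0139]), np.float64(0.7))
cup (array([ 0.648 , -0.1494,  0.1598]), np.float64(0.5))
tape? mallet head etc
proj side S [[256.19151538 299.31584162]
 [336.79527021 313.94807715]] [[262.16358256 194.42070325]
 [262.85577625 232.12974175]]
```

Call:
{"name": "step_arm", "arguments": {"commands": [{"travel":[0.001,0,0.01],"turn":[0,0,0]},{"travel":[0.001,0,0.02],"turn":[0,0,0]},{"travel":[0.001,0,0.025],"turn":[0,0,0]},{"travel":[0.001,0,0.025],"turn":[0,0,0]}]}}

```text
time: 6.5
position: [0.6284, -0.0218, 0.1848]
tool_rot: [0.203, -3.132, -0.0]
ft_force: [1.0, -0.3, -0.0]
grip_width: 0.549
grip_force: 0.0
```

Call:
{"name": "step_arm", "arguments": {"commands": [{"travel":[0,0,0.006],"turn":[0,0,0]},{"travel":[0,0,0.011],"turn":[0,0,0]},{"travel":[0,0,0.011],"turn":[0,0,0]}]}}

```text
time: 6.8
position: [0.6289, -0.0219, 0.1746]
tool_rot: [0.203, -3.134, -0.0]
ft_force: [0.6, 0.2, 0.2]
grip_width: 0.554
grip_force: 0.0
```

Call:
{"name": "step_arm", "arguments": {"commands": [{"travel":[0,0,0],"turn":[0,0,0]},{"travel":[0,0,0],"turn":[0,0,0]},{"travel":[0,0,0],"turn":[0,0,0]},{"travel":[0,0,0],"turn":[0,0,0]},{"travel":[0,0,0],"turn":[0,0,0]}], "gripper": 0, "force": 55}}

```text
time: 7.3
position: [0.6295, -0.0213, 0.1757]
tool_rot: [-0.204, 3.135, 0.001]
ft_force: [-0.7, 1.5, 1.4]
grip_width: 0.289
grip_force: 55.0
```

```bash
python3 -c "from h import *;rec()"
```

```text
t7.30 pos [ 0.6295 -0.0213  0.1757] hand th 0.02 tool th -0.03 r 0.0507 M.A 0.014 (F only -0.027) F [-0.72  1.48  1.41] T [ 0.388  0.091 -0.03 ] grip 0.289 55.0
```

Gripped: width 0.289 (25 mm) at 55 N. Now a small test arc.

Call:
{"name": "step_arm", "arguments": {"commands": [{"travel":[-0.0022,0,0],"turn":[0,2.5,0]},{"travel":[-0.0044,0,0.0002],"turn":[0,5,0]},{"travel":[-0.0067,0,0.0004],"turn":[0,7.5,0]},{"travel":[-0.0089,0,0.0008],"turn":[0,10,0]},{"travel":[-0.0089,0,0.0008],"turn":[0,10,0]}]}}

```text
time: 7.8
position: [0.638, -0.0201, 0.1748]
tool_rot: [0.193, -2.958, 0.017]
ft_force: [-4.7, 3.0, 5.5]
grip_width: 0.289
grip_force: 55.0
```

```bash
python3 -c "from h import *;rec()"
```

```text
t7.80 pos [ 0.638  -0.0201  0.1748] hand th 9.82 tool th 10.20 r 0.0506 M.A 0.562 (F only -0.261) F [-4.71  3.01  5.49] T [ 0.457  0.889 -0.08 ] grip 0.289 55.0
```

Call:
{"name": "step_arm", "arguments": {"commands": [{"travel":[-0.0022,0,0],"turn":[0,2.5,0]},{"travel":[-0.0044,0,0.0002],"turn":[0,5,0]},{"travel":[-0.0067,0,0.0004],"turn":[0,7.5,0]},{"travel":[-0.0089,0,0.0008],"turn":[0,10,0]},{"travel":[-0.0089,0,0.0008],"turn":[0,10,0]}]}}

```text
time: 8.3
position: [0.6467, -0.019, 0.1724]
tool_rot: [0.181, -2.784, 0.032]
ft_force: [-3.3, 2.3, 4.7]
grip_width: 0.29
grip_force: 55.0
```

```bash
python3 -c "from h import *;rec()"
```

```text
t8.30 pos [ 0.6467 -0.019   0.1724] hand th 20.21 tool th 20.18 r 0.0505 M.A 0.434 (F only -0.224) F [-3.33  2.34  4.72] T [ 0.481  0.727 -0.243] grip 0.29 55.0
```

```bash
cat >> h.py <<'E'
import json
def log(tag):
    s=rec(tag);open("log.jsonl","a").write(json.dumps({"tag":tag,**{k:np.asarray(v).tolist() for k,v in s.items()}})+"\n")
E
python3 -c "from h import *;log('g+20')"
```

```text
g+20 t8.30 pos [ 0.6467 -0.019   0.1724] hand th 20.21 tool th 20.18 r 0.0505 M.A 0.434 (F only -0.224) F [-3.33  2.34  4.72] T [ 0.481  0.727 -0.243] grip 0.29 55.0
```

Call:
{"name": "step_arm", "arguments": {"commands": [{"travel":[-0.0044,0,0.0002],"turn":[0,5,0]},{"travel":[-0.0089,0,0.0008],"turn":[0,10,0]},{"travel":[-0.0132,0,0.0017],"turn":[0,15,0]},{"travel":[-0.0174,0,0.0031],"turn":[0,20,0]},{"travel":[-0.0174,0,0.0031],"turn":[0,20,0]}]}}

```text
time: 8.8
position: [0.6568, -0.018, 0.1717]
tool_rot: [0.182, -2.56, 0.071]
ft_force: [-37.9, -12.2, -62.8]
grip_width: 0.285
grip_force: 54.7
```

```bash
python3 -c "from h import *;log('g+40');print(ctrl.get_state()['joint_positions'].round(2))"
```

```text
g+40 t8.80 pos [ 0.6568 -0.018   0.1717] hand th 30.47 tool th 33.04 r 0.0542 M.A -0.878 (F only -0.104) F [-37.89 -12.25 -62.77] T [-0.521 -0.848  0.397] grip 0.285 54.7
[-0.16  0.88  0.25  0.8  -0.08  2.04  1.76]
```

Call:
{"name": "step_arm", "arguments": {"commands": [{"travel":[0.0044,0,0.0002],"turn":[0,-5,0]},{"travel":[0.0089,0,0.0008],"turn":[0,-10,0]},{"travel":[0.0132,0,0.0017],"turn":[0,-15,0]},{"travel":[0.0174,0,0.0031],"turn":[0,-20,0]},{"travel":[0.0174,0,0.0031],"turn":[0,-20,0]}]}}

```text
time: 9.3
position: [0.6363, -0.0208, 0.1779]
tool_rot: [0.187, -2.916, 0.047]
ft_force: [-6.3, -7.7, -56.0]
grip_width: 0.288
grip_force: 54.8
```

```bash
python3 -c "from h import *;log('g-20')"
```

```text
g-20 t9.30 pos [ 0.6363 -0.0208  0.1779] hand th 7.36 tool th 12.66 r 0.0533 M.A -1.580 (F only -0.002) F [ -6.33  -7.67 -56.03] T [-0.948 -1.714  0.27 ] grip 0.288 54.8
```

Call:
{"name": "step_arm", "arguments": {"commands": [{"travel":[0.0044,0,0.0002],"turn":[0,-5,0]},{"travel":[0.0089,0,0.0008],"turn":[0,-10,0]},{"travel":[0.0132,0,0.0017],"turn":[0,-15,0]},{"travel":[0.0174,0,0.0031],"turn":[0,-20,0]},{"travel":[0.0174,0,0.0031],"turn":[0,-20,0]}]}}

```text
time: 9.8
position: [0.6179, -0.0232, 0.1773]
tool_rot: [-0.199, 3.005, -0.016]
ft_force: [11.1, -6.2, -56.3]
grip_width: 0.29
grip_force: 54.8
```

```bash
python3 -c "from h import *;log('g-0')"
```

```text
g-0 t9.80 pos [ 0.6179 -0.0232  0.1773] hand th -12.67 tool th -7.39 r 0.0537 M.A -0.571 (F only -0.128) F [ 11.1   -6.25 -56.28] T [-1.399 -0.628 -0.231] grip 0.29 54.8
```

Call:
{"name": "step_arm", "arguments": {"commands": [{"travel":[0.0044,0,0.0002],"turn":[0,-5,0]},{"travel":[0.0089,0,0.0008],"turn":[0,-10,0]},{"travel":[0.0132,0,0.0017],"turn":[0,-15,0]},{"travel":[0.0174,0,0.0031],"turn":[0,-20,0]},{"travel":[0.0174,0,0.0031],"turn":[0,-20,0]}]}}

```text
time: 10.3
position: [0.602, -0.0252, 0.1713]
tool_rot: [-0.181, 2.656, 0.019]
ft_force: [29.4, -6.6, -56.2]
grip_width: 0.287
grip_force: 54.8
```

```bash
python3 -c "from h import *;log('g--20');print(ctrl.get_state()['joint_positions'].round(2))"
```

```text
g--20 t10.30 pos [ 0.602  -0.0252  0.1713] hand th -30.98 tool th -27.49 r 0.0540 M.A 0.567 (F only -0.250) F [ 29.41  -6.6  -56.17] T [-1.781  0.593 -1.145] grip 0.287 54.8
[-0.28 -0.13  0.3   2.08 -0.03  0.71  1.75]
```

The +40° pose hit joint 6's limit at about 33° of tilt, which left a radial pull of 56 N. I'll release, record the free-air reading and re-seat.

Call:
{"name": "step_arm", "arguments": {"commands": [{"travel":[0,0,0],"turn":[0,0,0]},{"travel":[0,0,0],"turn":[0,0,0]},{"travel":[0,0,0],"turn":[0,0,0]},{"travel":[0,0,0],"turn":[0,0,0]}], "gripper": 0.5}}

```text
time: 10.7
position: [0.6152, -0.0204, 0.1915]
tool_rot: [-0.185, 2.627, 0.024]
ft_force: [-0.0, 0.4, -0.6]
grip_width: 0.482
grip_force: 0.0
```

```bash
python3 - <<'E'
from h import *
log('free-27')
s=ctrl.get_state();R=Ro.from_rotvec(s["tool_rot"]).as_matrix();ex=np.cross(A,[0,0,1])
tt=np.radians(-27.5);tgt=C+.0507*(ex*np.sin(tt)+np.array([0,0,1])*np.cos(tt))
print("travel",(R.T@(tgt-s["position"])).round(4), "A in tool",(R.T@A).round(4))
E
```

```text
free-27 t10.70 pos [ 0.6152 -0.0204  0.1915] hand th -11.90 tool th -29.09 r 0.0680 M.A 0.579 (F only -0.008) F [-0.04  0.36 -0.64] T [-0.045  0.586  0.049] grip 0.482 0.0
travel [ 0.0187 -0.0025  0.0143] A in tool [-0.0146  0.9999 -0.0117]
```

Call:
{"name": "step_arm", "arguments": {"commands": [{"travel":[0.01,-0.0015,0.007],"turn":[-0.7,1,0.8]},{"travel":[0.0187,-0.0025,0.0143],"turn":[-0.7,1,0.8]},{"travel":[0.0187,-0.0025,0.0143],"turn":[-0.7,1,0.8]},{"travel":[0.0187,-0.0025,0.0143],"turn":[-0.7,1,0.8]}]}}

```text
time: 11.1
position: [0.6044, -0.025, 0.167]
tool_rot: [-0.171, 2.651, 0.043]
ft_force: [-0.1, -0.5, -0.3]
grip_width: 0.5
grip_force: 0.0
```

```bash
cat >> h.py <<'E'
def fix(th,r=.0507):
    s=ctrl.get_state();R=Ro.from_rotvec(s["tool_rot"]).as_matrix();ex=np.cross(A,[0,0,1]);tt=np.radians(th)
    u=ex*np.sin(tt)+np.array([0,0,1])*np.cos(tt);Rt=np.c_[np.cross(A,-u),A,-u]
    print("fix travel",(R.T@(C+r*u-s["position"])).round(4),"turn",np.degrees(Ro.from_matrix(R.T@Rt).as_rotvec()).round(2))
E
python3 -c "
from h import *;log('free-28');fix(-28)"
```

```text
free-28 t11.10 pos [ 0.6044 -0.025   0.167 ] hand th -31.09 tool th -27.83 r 0.0491 M.A 0.544 (F only -0.015) F [-0.12 -0.53 -0.29] T [-0.045  0.557 -0.001] grip 0.5 0.0
fix travel [-0.0026  0.0003 -0.0017] turn [ 0.02 -0.17 -0.02]
```

Call:
{"name": "step_arm", "arguments": {"commands": [{"travel":[-0.0026,0,-0.0017],"turn":[0,0,0]},{"travel":[-0.0026,0,-0.0017],"turn":[0,0,0]}]}}

```text
time: 11.3
position: [0.6072, -0.0246, 0.1715]
tool_rot: [-0.172, 2.648, 0.043]
ft_force: [0.4, 0.1, 0.3]
grip_width: 0.497
grip_force: 0.0
```

Call:
{"name": "step_arm", "arguments": {"commands": [{"travel":[-0.0044,0,0.0002],"turn":[0,5,0]},{"travel":[-0.0089,0,0.0008],"turn":[0,10,0]},{"travel":[-0.0132,0,0.0017],"turn":[0,15,0]},{"travel":[-0.0174,0,0.0031],"turn":[0,20,0]},{"travel":[-0.0214,0,0.0048],"turn":[0,25,0]}]}}

```text
time: 11.8
position: [0.6283, -0.0216, 0.1773]
tool_rot: [-0.201, 3.086, 0.005]
ft_force: [0.2, -0.2, 0.5]
grip_width: 0.501
grip_force: 0.0
```

Call:
{"name": "step_arm", "arguments": {"commands": [{"travel":[-0.0044,0,0.0002],"turn":[0,5,0]},{"travel":[-0.0089,0,0.0008],"turn":[0,10,0]},{"travel":[-0.0132,0,0.0017],"turn":[0,15,0]},{"travel":[-0.0174,0,0.0031],"turn":[0,20,0]},{"travel":[-0.0214,0,0.0048],"turn":[0,25,0]}]}}

```text
time: 12.3
position: [0.6497, -0.0186, 0.1729]
tool_rot: [0.179, -2.749, 0.035]
ft_force: [-0.3, -0.1, 0.6]
grip_width: 0.5
grip_force: 0.0
```

Call:
{"name": "step_arm", "arguments": {"commands": [{"travel":[0,0,0],"turn":[0,0,0]},{"travel":[0,0,0],"turn":[0,0,0]},{"travel":[0,0,0],"turn":[0,0,0]}]}}

```text
time: 12.6
position: [0.6487, -0.0197, 0.1741]
tool_rot: [0.177, -2.754, 0.034]
ft_force: [0.3, -0.1, -0.1]
grip_width: 0.497
grip_force: 0.0
```

```bash
python3 -c "
from h import *;log('free+22');fix(22);print(ctrl.get_state()['joint_positions'].round(2))"
```

```text
free+22 t12.60 pos [ 0.6487 -0.0197  0.1741] hand th 21.45 tool th 21.94 r 0.0528 M.A -0.449 (F only 0.018) F [ 0.31 -0.08 -0.15] T [ 0.066 -0.462  0.01 ] grip 0.497 0.0
fix travel [-0.0005  0.0007  0.0021] turn [ 0.01  0.06 -0.03]
[-0.22  0.68  0.33  1.08 -0.13  1.8   1.78]
```

Call:
{"name": "step_arm", "arguments": {"commands": [{"travel":[-0.0005,0.0007,0.002],"turn":[0,0,0]},{"travel":[-0.0005,0.0007,0.002],"turn":[0,0,0]},{"travel":[-0.0005,0.0007,0.002],"turn":[0,0,0]},{"travel":[-0.0005,0.0007,0.002],"turn":[0,0,0]},{"travel":[-0.0005,0.0007,0.002],"turn":[0,0,0]}], "gripper": 0, "force": 55}}

```text
time: 13.1
position: [0.6486, -0.0187, 0.1716]
tool_rot: [0.178, -2.752, 0.035]
ft_force: [0.3, 0.2, 4.7]
grip_width: 0.289
grip_force: 55.0
```

```bash
python3 -c "from h import *;log('B start')"
```

```text
B start t13.10 pos [ 0.6486 -0.0187  0.1716] hand th 22.50 tool th 22.04 r 0.0504 M.A -0.241 (F only -0.077) F [0.26 0.19 4.68] T [ 0.05  -0.158  0.076] grip 0.289 55.0
```

Call:
{"name": "step_arm", "arguments": {"commands": [{"travel":[0.0033,0,0.0001],"turn":[0,-3.75,0]},{"travel":[0.0066,0,0.0004],"turn":[0,-7.5,0]},{"travel":[0.0099,0,0.001],"turn":[0,-11.25,0]},{"travel":[0.0131,0,0.0017],"turn":[0,-15,0]},{"travel":[0.0131,0,0.0017],"turn":[0,-15,0]}]}}

```text
time: 13.6
position: [0.6352, -0.0205, 0.1749]
tool_rot: [0.194, -3.015, 0.01]
ft_force: [2.5, -1.3, 1.6]
grip_width: 0.29
grip_force: 55.0
```

```bash
python3 -c "from h import *;log('B-')"
```

```text
B- t13.60 pos [ 0.6352 -0.0205  0.1749] hand th 6.61 tool th 6.91 r 0.0503 M.A -0.708 (F only 0.105) F [ 2.47 -1.28  1.57] T [-0.153 -0.84   0.187] grip 0.29 55.0
```

Call:
{"name": "step_arm", "arguments": {"commands": [{"travel":[0.0033,0,0.0001],"turn":[0,-3.75,0]},{"travel":[0.0066,0,0.0004],"turn":[0,-7.5,0]},{"travel":[0.0099,0,0.001],"turn":[0,-11.25,0]},{"travel":[0.0131,0,0.0017],"turn":[0,-15,0]},{"travel":[0.0131,0,0.0017],"turn":[0,-15,0]}]}}

```text
time: 14.1
position: [0.6224, -0.0222, 0.1748]
tool_rot: [-0.193, 2.996, 0.015]
ft_force: [0.5, -1.7, 2.2]
grip_width: 0.29
grip_force: 55.0
```

```bash
python3 -c "from h import *;log('B-')"
```

```text
B- t14.10 pos [ 0.6224 -0.0222  0.1748] hand th -8.09 tool th -7.99 r 0.0503 M.A -0.268 (F only 0.030) F [ 0.52 -1.73  2.23] T [-0.231 -0.331  0.177] grip 0.29 55.0
```

Call:
{"name": "step_arm", "arguments": {"commands": [{"travel":[0.0033,0,0.0001],"turn":[0,-3.75,0]},{"travel":[0.0066,0,0.0004],"turn":[0,-7.5,0]},{"travel":[0.0099,0,0.001],"turn":[0,-11.25,0]},{"travel":[0.0131,0,0.0017],"turn":[0,-15,0]},{"travel":[0.0131,0,0.0017],"turn":[0,-15,0]}]}}

```text
time: 14.6
position: [0.6102, -0.0239, 0.1715]
tool_rot: [-0.176, 2.736, 0.037]
ft_force: [-0.8, -1.0, 5.5]
grip_width: 0.288
grip_force: 55.0
```

```bash
python3 -c "from h import *;log('B-');print(ctrl.get_state()['joint_positions'].round(2))"
```

```text
B- t14.60 pos [ 0.6102 -0.0239  0.1715] hand th -22.74 tool th -22.95 r 0.0504 M.A 0.273 (F only 0.064) F [-0.82 -0.96  5.51] T [-0.151  0.192  0.09 ] grip 0.288 55.0
[-0.3  -0.06  0.33  1.99 -0.06  0.81  1.76]
```

Call:
{"name": "step_arm", "arguments": {"commands": [{"travel":[0.0033,0,0.0001],"turn":[0,-3.75,0]},{"travel":[0.0066,0,0.0004],"turn":[0,-7.5,0]},{"travel":[0.0099,0,0.001],"turn":[0,-11.25,0]},{"travel":[0.0131,0,0.0017],"turn":[0,-15,0]},{"travel":[0.0131,0,0.0017],"turn":[0,-15,0]}]}}

```text
time: 15.1
position: [0.5991, -0.0253, 0.1651]
tool_rot: [-0.159, 2.475, 0.056]
ft_force: [-7.7, -1.5, 8.8]
grip_width: 0.291
grip_force: 55.0
```

```bash
python3 -c "from h import *;log('B-');print(ctrl.get_state()['joint_positions'].round(2))"
```

```text
B- t15.10 pos [ 0.5991 -0.0253  0.1651] hand th -37.43 tool th -37.97 r 0.0505 M.A 0.621 (F only -0.044) F [-7.68 -1.45  8.77] T [0.027 0.674 0.198] grip 0.291 55.0
[-0.29 -0.24  0.34  2.26 -0.09  0.46  1.83]
```

Call:
{"name": "step_arm", "arguments": {"commands": [{"travel":[0.0033,0,0.0001],"turn":[0,-3.75,0]},{"travel":[0.0066,0,0.0004],"turn":[0,-7.5,0]},{"travel":[0.0087,0,0.0008],"turn":[0,-10,0]},{"travel":[0.0087,0,0.0008],"turn":[0,-10,0]}]}}

```text
time: 15.5
position: [0.5934, -0.0261, 0.1599]
tool_rot: [-0.147, 2.3, 0.069]
ft_force: [-21.5, 0.2, 21.6]
grip_width: 0.29
grip_force: 55.0
```

```bash
python3 -c "from h import *;log('B-');print(ctrl.get_state()['joint_positions'].round(2))"
```

```text
B- t15.50 pos [ 0.5934 -0.0261  0.1599] hand th -46.26 tool th -48.01 r 0.0504 M.A 0.805 (F only 0.045) F [-21.49   0.15  21.6 ] T [0.28  0.803 0.674] grip 0.29 55.0
[-0.23 -0.3   0.32  2.42 -0.43  0.21  2.2 ]
```

Call:
{"name": "step_arm", "arguments": {"commands": [{"travel":[-0.0033,0,0.0001],"turn":[0,3.75,0]},{"travel":[-0.0066,0,0.0004],"turn":[0,7.5,0]},{"travel":[-0.0099,0,0.001],"turn":[0,11.25,0]},{"travel":[-0.0131,0,0.0017],"turn":[0,15,0]},{"travel":[-0.0131,0,0.0017],"turn":[0,15,0]}]}}

```text
time: 16.0
position: [0.6031, -0.0248, 0.1676]
tool_rot: [-0.167, 2.57, 0.05]
ft_force: [-20.8, -0.8, 18.6]
grip_width: 0.289
grip_force: 55.0
```

```bash
python3 -c "from h import *;log('B+')"
```

```text
B+ t16.00 pos [ 0.6031 -0.0248  0.1676] hand th -32.03 tool th -32.51 r 0.0502 M.A 1.919 (F only -0.388) F [-20.8   -0.82  18.57] T [-0.023  2.324  0.241] grip 0.289 55.0
```

Call:
{"name": "step_arm", "arguments": {"commands": [{"travel":[-0.0033,0,0.0001],"turn":[0,3.75,0]},{"travel":[-0.0066,0,0.0004],"turn":[0,7.5,0]},{"travel":[-0.0099,0,0.001],"turn":[0,11.25,0]},{"travel":[-0.0131,0,0.0017],"turn":[0,15,0]},{"travel":[-0.0131,0,0.0017],"turn":[0,15,0]}]}}

```text
time: 16.5
position: [0.6142, -0.0233, 0.1726]
tool_rot: [-0.184, 2.833, 0.029]
ft_force: [-14.1, -1.8, 14.7]
grip_width: 0.294
grip_force: 55.0
```

```bash
python3 -c "from h import *;log('B+')"
```

```text
B+ t16.50 pos [ 0.6142 -0.0233  0.1726] hand th -17.90 tool th -17.39 r 0.0500 M.A 1.889 (F only -0.451) F [-14.11  -1.76  14.69] T [-0.097  2.347  0.193] grip 0.294 55.0
```

Call:
{"name": "step_arm", "arguments": {"commands": [{"travel":[-0.0033,0,0.0001],"turn":[0,3.75,0]},{"travel":[-0.0066,0,0.0004],"turn":[0,7.5,0]},{"travel":[-0.0099,0,0.001],"turn":[0,11.25,0]},{"travel":[-0.0131,0,0.0017],"turn":[0,15,0]},{"travel":[-0.0131,0,0.0017],"turn":[0,15,0]}]}}

```text
time: 17.0
position: [0.6269, -0.0216, 0.1748]
tool_rot: [-0.201, 3.094, 0.005]
ft_force: [-8.7, -1.1, 10.9]
grip_width: 0.291
grip_force: 55.0
```

```bash
python3 -c "from h import *;log('B+')"
```

```text
B+ t17.00 pos [ 0.6269 -0.0216  0.1748] hand th -2.92 tool th -2.36 r 0.0499 M.A 1.625 (F only -0.408) F [-8.68 -1.09 10.86] T [-0.133  2.033  0.112] grip 0.291 55.0
```

Call:
{"name": "step_arm", "arguments": {"commands": [{"travel":[-0.0033,0,0.0001],"turn":[0,3.75,0]},{"travel":[-0.0066,0,0.0004],"turn":[0,7.5,0]},{"travel":[-0.0099,0,0.001],"turn":[0,11.25,0]},{"travel":[-0.0131,0,0.0017],"turn":[0,15,0]},{"travel":[-0.0131,0,0.0017],"turn":[0,15,0]}]}}

```text
time: 17.5
position: [0.64, -0.0198, 0.1737]
tool_rot: [0.189, -2.915, 0.021]
ft_force: [-5.6, -1.3, 9.9]
grip_width: 0.29
grip_force: 55.0
```

```bash
python3 -c "from h import *;log('B+')"
```

```text
B+ t17.50 pos [ 0.64   -0.0198  0.1737] hand th 12.32 tool th 12.65 r 0.0498 M.A 1.351 (F only -0.385) F [-5.63 -1.27  9.88] T [-0.191  1.726  0.136] grip 0.29 55.0
```

```bash
cat >> h.py <<'E'
def table():
    o=[]
    for l in open("log.jsonl"):
        s=json.loads(l);R=Ro.from_rotvec(s["tool_rot"]).as_matrix();d=np.array(s["position"])-C;ex=np.cross(A,[0,0,1]);tz=-R[:,2]
        tt=np.arctan2(tz@ex,tz[2]);u=-R[:,2];t=np.cross(A,u)
        o.append((s["tag"],s["time"],np.degrees(tt),np.degrees(np.arctan2(d@ex,d[2])),np.array(s["torque"])@A+1.21*np.sin(tt),np.array(s["ft_force"])@t,np.array(s["ft_force"])@u))
    return o
E
python3 - <<'E'
from h import *
T=table()
for r in T: print(r[0],*np.round(r[1:],3))
B=[r for r in T if r[0] in("B+","B-","g+20")]
x=np.array([r[5] for r in B]);y=np.array([r[4] for r in B]);print(np.polyfit(x,y,1))
E
```

```text
g+20 8.3 20.184 20.207 1.076 -4.445 3.393
g+40 8.8 33.042 30.469 -0.114 1.406 -74.097
g-20 9.3 12.664 7.361 -1.313 5.192 -56.372
g-0 9.8 -7.394 -12.672 -0.598 2.873 -57.26
g--20 10.3 -27.49 -30.982 0.259 -0.808 -63.041
free-27 10.7 -29.093 -11.905 -0.001 -0.301 -0.559
free-28 11.1 -27.831 -31.093 -0.006 -0.297 -0.166
free+22 12.6 21.938 21.449 -0.015 0.334 -0.027
B start 13.1 22.037 22.5 0.291 -1.497 4.445
B- 13.6 6.91 6.611 -0.668 2.082 1.839
B- 14.1 -7.986 -8.094 -0.467 0.599 2.166
B- 14.6 -22.952 -22.736 -0.262 1.282 5.436
B- 15.1 -37.97 -37.43 -0.08 -0.759 11.718
B- 15.5 -48.009 -46.263 -0.139 1.81 30.277
B+ 16.0 -32.511 -32.027 1.657 -7.503 26.802
B+ 16.5 -17.389 -17.903 1.978 -9.178 18.268
B+ 17.0 -2.356 -2.924 1.983 -8.292 11.212
B+ 17.5 12.652 12.316 2.001 -7.772 8.377
[-0.23855979 -0.05961037]
```

Call:
{"name": "step_arm", "arguments": {"commands": [{"travel":[0.0033,0,-0.0029],"turn":[0,-3.75,0]},{"travel":[0.0066,0,-0.0026],"turn":[0,-7.5,0]},{"travel":[0.0099,0,-0.002],"turn":[0,-11.25,0]},{"travel":[0.0131,0,-0.0013],"turn":[0,-15,0]}]}}

```text
time: 17.9
position: [0.6272, -0.0216, 0.175]
tool_rot: [-0.2, 3.089, 0.006]
ft_force: [1.3, -0.7, -5.3]
grip_width: 0.293
grip_force: 55.0
```

Call:
{"name": "step_arm", "arguments": {"commands": [{"travel":[0.0044,0,0.0002],"turn":[0,-5,0]},{"travel":[0.0089,0,0.0008],"turn":[0,-10,0]},{"travel":[0.0132,0,0.0017],"turn":[0,-15,0]},{"travel":[0.0174,0,0.0031],"turn":[0,-20,0]}]}}

```text
time: 18.3
position: [0.6101, -0.0238, 0.1713]
tool_rot: [-0.177, 2.74, 0.036]
ft_force: [5.2, 0.9, -7.7]
grip_width: 0.293
grip_force: 55.0
```

```bash
cat >> h.py <<'E'
def avg(tag,n=8):
    S=[]
    for _ in range(n):
        ctrl.get_image("side");S.append(ctrl.get_state())
    m={k:np.mean([np.asarray(s[k]) for s in S],0) for k in S[0]};m["tool_rot"]=S[-1]["tool_rot"]
    open("log.jsonl","a").write(json.dumps({"tag":tag,**{k:np.asarray(v).tolist() for k,v in m.items()}})+"\n")
    r=table()[-1];print(tag,"t%.2f"%S[-1]["time"],"tool %.2f hand %.2f Tc %.3f Ft %.2f Fr %.2f"%r[2:],"M(.3) %.3f"%(r[4]+.3*r[5]),"axial",round(float(m["ft_force"]@A),1),"std",np.std([s["ft_force"] for s in S],0).round(2),np.std([s["torque"] for s in S],0).round(3),"q2,q6",m["joint_positions"][[1,5]].round(2))
E
python3 -c "from h import *;avg('C-',6)"
```

```text
C- t18.60 tool -22.38 hand -25.50 Tc 0.417 Ft -2.57 Fr -8.50 M(.3) -0.354 axial -1.3 std [3.93 1.15 2.24] [0.231 0.828 0.101] q2,q6 [-0.04  0.82]
```

Call:
{"name": "step_arm", "arguments": {"commands": [{"travel":[0.0044,0,0.0002],"turn":[0,-5,0]},{"travel":[0.0089,0,0.0008],"turn":[0,-10,0]},{"travel":[0.0132,0,0.0017],"turn":[0,-15,0]},{"travel":[0.0153,0,0.0024],"turn":[0,-17.5,0]}]}}

```text
time: 19.0
position: [0.5967, -0.0256, 0.1629]
tool_rot: [-0.157, 2.434, 0.058]
ft_force: [12.5, -0.2, -16.4]
grip_width: 0.291
grip_force: 55.0
```

```bash
python3 -c "from h import *;avg('C-',6)"
```

```text
C- t19.30 tool -40.08 hand -40.79 Tc 0.745 Ft -2.67 Fr -12.32 M(.3) -0.056 axial -3.9 std [3.23 0.66 1.69] [0.112 0.491 0.099] q2,q6 [-0.23  0.41]
```

```bash
python3 -c "from h import *;avg('C-s',6)"
```

```text
C-s t19.60 tool -40.10 hand -40.29 Tc 1.107 Ft -3.38 Fr -10.99 M(.3) 0.093 axial -4.2 std [0.59 0.3  0.35] [0.029 0.024 0.014] q2,q6 [-0.23  0.41]
```

Call:
{"name": "step_arm", "arguments": {"commands": [{"travel":[0,0,0],"turn":[0,0,0]},{"travel":[0,0,0],"turn":[0,0,0]},{"travel":[0,0,0],"turn":[0,0,0]}], "gripper": 0.5}}

```text
time: 19.9
position: [0.5994, -0.0247, 0.1675]
tool_rot: [-0.158, 2.429, 0.058]
ft_force: [-0.5, -0.3, -0.3]
grip_width: 0.463
grip_force: 0.0
```

```bash
python3 -c "
from h import *;log('free-40');fix(-40)"
```

```text
free-40 t19.90 pos [ 0.5994 -0.0247  0.1675] hand th -35.47 tool th -40.57 r 0.0522 M.A 0.777 (F only -0.028) F [-0.46 -0.26 -0.25] T [-0.061  0.804 -0.015] grip 0.463 0.0
fix travel [ 0.0041 -0.0007  0.0013] turn [0.02 0.57 0.03]
```

Call:
{"name": "step_arm", "arguments": {"commands": [{"travel":[-0.0044,0,0.0002],"turn":[0,5,0]},{"travel":[-0.0089,0,0.0008],"turn":[0,10,0]},{"travel":[-0.0132,0,0.0017],"turn":[0,15,0]},{"travel":[-0.0174,0,0.0031],"turn":[0,20,0]},{"travel":[-0.0214,0,0.0048],"turn":[0,25,0]}]}}

```text
time: 20.4
position: [0.6184, -0.0223, 0.1777]
tool_rot: [-0.186, 2.867, 0.025]
ft_force: [0.0, -0.3, 0.3]
grip_width: 0.498
grip_force: 0.0
```

Call:
{"name": "step_arm", "arguments": {"commands": [{"travel":[-0.0044,0,0.0002],"turn":[0,5,0]},{"travel":[-0.0089,0,0.0008],"turn":[0,10,0]},{"travel":[-0.0132,0,0.0017],"turn":[0,15,0]},{"travel":[-0.0174,0,0.0031],"turn":[0,20,0]},{"travel":[-0.0214,0,0.0048],"turn":[0,25,0]}]}}

```text
time: 20.9
position: [0.6402, -0.0191, 0.1779]
tool_rot: [0.193, -2.968, 0.016]
ft_force: [0.4, -0.4, 0.8]
grip_width: 0.5
grip_force: 0.0
```

Call:
{"name": "step_arm", "arguments": {"commands": [{"travel":[-0.0044,0,0.0002],"turn":[0,5,0]},{"travel":[-0.0089,0,0.0008],"turn":[0,10,0]},{"travel":[-0.0132,0,0.0017],"turn":[0,15,0]},{"travel":[-0.0132,0,0.0017],"turn":[0,15,0]},{"travel":[-0.0132,0,0.0017],"turn":[0,15,0]}]}}

```text
time: 21.4
position: [0.6516, -0.0177, 0.1713]
tool_rot: [0.176, -2.707, 0.037]
ft_force: [-1.0, 0.5, 1.7]
grip_width: 0.501
grip_force: 0.0
```

```bash
python3 -c "
from h import *;avg('free+25',4);fix(25)"
```

```text
free+25 t21.60 tool 24.35 hand 23.99 Tc 0.034 Ft -0.37 Fr 0.33 M(.3) -0.078 axial -0.1 std [0.17 0.55 0.44] [0.022 0.022 0.011] q2,q6 [0.71 1.85]
fix travel [-0.0014 -0.0002  0.0043] turn [ 0.    0.66 -0.02]
```

Call:
{"name": "step_arm", "arguments": {"commands": [{"travel":[-0.0014,0,0.0043],"turn":[0,0.7,0]},{"travel":[-0.0014,0,0.0043],"turn":[0,0.7,0]},{"travel":[-0.0014,0,0.0043],"turn":[0,0.7,0]},{"travel":[-0.0014,0,0.0043],"turn":[0,0.7,0]},{"travel":[-0.0014,0,0.0043],"turn":[0,0.7,0]}], "gripper": 0}}

```text
time: 22.1
position: [0.6505, -0.0184, 0.1682]
tool_rot: [0.174, -2.695, 0.039]
ft_force: [-0.2, -0.4, -0.0]
grip_width: 0.293
grip_force: 55.0
```

```bash
sed -i 's/    for _ in range(n):/    for _ in range(3): ctrl.get_image("side")\n    for _ in range(n):/' h.py; python3 -c "
from h import *;log('D0');fix(25)"
```

```text
D0 t22.10 pos [ 0.6505 -0.0184  0.1682] hand th 26.20 tool th 25.32 r 0.0481 M.A -0.323 (F only -0.010) F [-0.19 -0.41 -0.02] T [ 0.008 -0.315  0.084] grip 0.293 55.0
fix travel [ 0.001  -0.0004 -0.0026] turn [ 0.01 -0.32  0.01]
```

Call:
{"name": "step_arm", "arguments": {"commands": [{"travel":[0.0044,0,0.0002],"turn":[0,-5,0]},{"travel":[0.0089,0,0.0008],"turn":[0,-10,0]},{"travel":[0.0115,0,0.0013],"turn":[0,-13,0]},{"travel":[0.0132,0,0.0017],"turn":[0,-15,0]},{"travel":[0.0145,0,0.0021],"turn":[0,-16.5,0]}]}}

```text
time: 22.6
position: [0.6378, -0.0201, 0.1711]
tool_rot: [0.194, -2.986, 0.015]
ft_force: [5.4, -0.2, -7.0]
grip_width: 0.289
grip_force: 55.0
```

Call:
{"name": "step_arm", "arguments": {"commands": [{"travel":[0.0011,0,0],"turn":[0,-1.2,0]},{"travel":[0.0021,0,0],"turn":[0,-2.4,0]},{"travel":[0.003,0,0.0001],"turn":[0,-3.4,0]}]}}

```text
time: 22.9
position: [0.635, -0.0205, 0.1716]
tool_rot: [0.197, -3.044, 0.009]
ft_force: [5.9, -0.8, -8.8]
grip_width: 0.289
grip_force: 55.0
```

```bash
python3 -c "from h import *;avg('D-',6)"
```

```text
D- t23.35 tool 5.31 hand 6.71 Tc -1.693 Ft 6.13 Fr -7.65 M(.3) 0.147 axial -1.4 std [0.35 0.4  0.47] [0.022 0.03  0.025] q2,q6 [0.38 1.43]
```

Call:
{"name": "step_arm", "arguments": {"commands": [{"travel":[0.0044,0,0.0002],"turn":[0,-5,0]},{"travel":[0.0089,0,0.0008],"turn":[0,-10,0]},{"travel":[0.0115,0,0.0013],"turn":[0,-13,0]},{"travel":[0.0132,0,0.0017],"turn":[0,-15,0]},{"travel":[0.0145,0,0.0021],"turn":[0,-16.5,0]}]}}

```text
time: 23.85
position: [0.6207, -0.0225, 0.1711]
tool_rot: [-0.19, 2.938, 0.019]
ft_force: [11.8, -0.6, -12.3]
grip_width: 0.297
grip_force: 55.0
```

Call:
{"name": "step_arm", "arguments": {"commands": [{"travel":[0.0011,0,0],"turn":[0,-1.2,0]},{"travel":[0.0021,0,0],"turn":[0,-2.4,0]},{"travel":[0.003,0,0.0001],"turn":[0,-3.4,0]}]}}

```text
time: 24.15
position: [0.6181, -0.0228, 0.1706]
tool_rot: [-0.186, 2.879, 0.024]
ft_force: [11.5, -0.1, -12.8]
grip_width: 0.287
grip_force: 55.0
```

```bash
python3 -c "from h import *;avg('D-',6)"
```

```text
D- t24.60 tool -14.65 hand -14.15 Tc -2.279 Ft 8.08 Fr -14.62 M(.3) 0.144 axial -2.1 std [0.28 0.37 0.2 ] [0.022 0.035 0.03 ] q2,q6 [0.07 0.99]
```

Call:
{"name": "step_arm", "arguments": {"commands": [{"travel":[0.0044,0,0.0032],"turn":[0,-5,0]},{"travel":[0.0088,0,0.0038],"turn":[0,-10,0]},{"travel":[0.0114,0,0.0043],"turn":[0,-13,0]},{"travel":[0.013,0,0.0047],"turn":[0,-15,0]},{"travel":[0.0143,0,0.0051],"turn":[0,-16.5,0]}]}}

```text
time: 25.1
position: [0.6064, -0.0244, 0.1659]
tool_rot: [-0.167, 2.588, 0.046]
ft_force: [11.1, 0.9, -3.5]
grip_width: 0.296
grip_force: 55.0
```

Call:
{"name": "step_arm", "arguments": {"commands": [{"travel":[0.0011,0,0],"turn":[0,-1.2,0]},{"travel":[0.0021,0,0],"turn":[0,-2.4,0]},{"travel":[0.003,0,0.0001],"turn":[0,-3.4,0]}]}}

```text
time: 25.4
position: [0.6042, -0.0247, 0.1645]
tool_rot: [-0.163, 2.529, 0.05]
ft_force: [9.6, 1.0, -1.9]
grip_width: 0.295
grip_force: 55.0
```

```bash
python3 -c "from h import *;avg('D-',6)"
```

```text
D- t25.85 tool -34.77 hand -32.86 Tc -1.543 Ft 6.29 Fr -6.15 M(.3) 0.345 axial -1.0 std [0.73 0.75 0.57] [0.037 0.037 0.019] q2,q6 [-0.17  0.53]
```

Call:
{"name": "step_arm", "arguments": {"commands": [{"travel":[-0.0044,0,0.0002],"turn":[0,5,0]},{"travel":[-0.0088,0,0.0008],"turn":[0,10,0]},{"travel":[-0.0114,0,0.0013],"turn":[0,13,0]},{"travel":[-0.013,0,0.0017],"turn":[0,15,0]},{"travel":[-0.0143,0,0.0021],"turn":[0,16.5,0]}]}}

```text
time: 26.35
position: [0.6136, -0.0234, 0.1688]
tool_rot: [-0.183, 2.827, 0.029]
ft_force: [-6.3, -0.9, 6.5]
grip_width: 0.293
grip_force: 55.0
```

Call:
{"name": "step_arm", "arguments": {"commands": [{"travel":[-0.0011,0,0],"turn":[0,1.2,0]},{"travel":[-0.0021,0,0],"turn":[0,2.4,0]},{"travel":[-0.003,0,0.0001],"turn":[0,3.4,0]}]}}

```text
time: 26.65
position: [0.6161, -0.0231, 0.1696]
tool_rot: [-0.187, 2.886, 0.024]
ft_force: [-6.4, -2.0, 5.3]
grip_width: 0.291
grip_force: 55.0
```

```bash
python3 -c "from h import *;avg('D+',6)"
```

```text
D+ t27.10 tool -14.39 hand -16.81 Tc 0.640 Ft -3.99 Fr 6.33 M(.3) -0.558 axial -0.5 std [0.57 0.62 0.4 ] [0.03  0.03  0.022] q2,q6 [0.07 1.  ]
```

Call:
{"name": "step_arm", "arguments": {"commands": [{"travel":[-0.0044,0,0.0002],"turn":[0,5,0]},{"travel":[-0.0088,0,0.0008],"turn":[0,10,0]},{"travel":[-0.0114,0,0.0013],"turn":[0,13,0]},{"travel":[-0.013,0,0.0017],"turn":[0,15,0]},{"travel":[-0.0143,0,0.0021],"turn":[0,16.5,0]}]}}

```text
time: 27.6
position: [0.6279, -0.0214, 0.1713]
tool_rot: [0.2, -3.091, 0.004]
ft_force: [-10.4, -1.4, 8.8]
grip_width: 0.291
grip_force: 55.0
```

Call:
{"name": "step_arm", "arguments": {"commands": [{"travel":[-0.0011,0,0],"turn":[0,1.2,0]},{"travel":[-0.0021,0,0],"turn":[0,2.4,0]},{"travel":[-0.003,0,0.0001],"turn":[0,3.4,0]}]}}

```text
time: 27.9
position: [0.6306, -0.0211, 0.1712]
tool_rot: [0.196, -3.032, 0.01]
ft_force: [-10.2, -0.5, 8.7]
grip_width: 0.291
grip_force: 55.0
```

```bash
python3 -c "from h import *;avg('D+',6)"
```

```text
D+ t28.35 tool 5.86 hand 1.45 Tc 2.417 Ft -10.25 Fr 6.99 M(.3) -0.658 axial 0.4 std [0.34 0.39 0.41] [0.031 0.038 0.022] q2,q6 [0.38 1.43]
```

Call:
{"name": "step_arm", "arguments": {"commands": [{"travel":[-0.0044,0,0.0002],"turn":[0,5,0]},{"travel":[-0.0088,0,0.0008],"turn":[0,10,0]},{"travel":[-0.0114,0,0.0013],"turn":[0,13,0]},{"travel":[-0.013,0,0.0017],"turn":[0,15,0]},{"travel":[-0.0143,0,0.0021],"turn":[0,16.5,0]}]}}

```text
time: 28.85
position: [0.6441, -0.0192, 0.1688]
tool_rot: [0.176, -2.741, 0.035]
ft_force: [-10.8, -1.0, 9.0]
grip_width: 0.295
grip_force: 55.0
```

Call:
{"name": "step_arm", "arguments": {"commands": [{"travel":[-0.0011,0,0],"turn":[0,1.2,0]},{"travel":[-0.0021,0,0],"turn":[0,2.4,0]},{"travel":[-0.003,0,0.0001],"turn":[0,3.4,0]}]}}

```text
time: 29.15
position: [0.6466, -0.0189, 0.1678]
tool_rot: [0.172, -2.683, 0.039]
ft_force: [-10.5, -1.0, 7.9]
grip_width: 0.291
grip_force: 55.0
```

```bash
python3 -c "from h import *;avg('D+',6)"
```

```text
D+ t29.60 tool 25.95 hand 21.96 Tc 3.177 Ft -12.68 Fr 2.47 M(.3) -0.625 axial 0.3 std [0.57 0.25 0.33] [0.034 0.039 0.039] q2,q6 [0.72 1.87]
```

```bash
sed -i 's/    m={k:np.mean/    cv2.imwrite("pics\/c%05d.png"%round(S[-1]["time"]*100),ctrl.get_image("side")[:,:,::-1])\n    m={k:np.mean/' h.py; python3 -c "
from h import *;cv2.imwrite('pics/c02960.png',ctrl.get_image('side')[:,:,::-1])"
```

Call:
{"name": "step_arm", "arguments": {"commands": [{"travel":[0.0044,0,0.0002],"turn":[0,-5,0]},{"travel":[0.0089,0,0.0008],"turn":[0,-10,0]},{"travel":[0.0132,0,0.0017],"turn":[0,-15,0]},{"travel":[0.0174,0,0.0031],"turn":[0,-20,0]},{"travel":[0.0214,0,0.0048],"turn":[0,-25,0]}]}}

```text
time: 30.15
position: [0.6288, -0.0214, 0.1698]
tool_rot: [0.202, -3.131, 0.0]
ft_force: [1.7, -0.4, -4.9]
grip_width: 0.293
grip_force: 55.0
```

Call:
{"name": "step_arm", "arguments": {"commands": [{"travel":[0.0044,0,0.0002],"turn":[0,-5,0]},{"travel":[0.0089,0,0.0008],"turn":[0,-10,0]},{"travel":[0.0115,0,0.0013],"turn":[0,-13,0]},{"travel":[0.0115,0,0.0013],"turn":[0,-13,0]}]}}

```text
time: 30.55
position: [0.6178, -0.0228, 0.1684]
tool_rot: [-0.187, 2.911, 0.021]
ft_force: [6.5, -0.3, -8.2]
grip_width: 0.291
grip_force: 55.0
```

Call:
{"name": "step_arm", "arguments": {"commands": [{"travel":[0,0,0],"turn":[0,0,0]},{"travel":[0,0,0],"turn":[0,0,0]},{"travel":[0,0,0],"turn":[0,0,0]}], "gripper": 0.5}}

```text
time: 30.85
position: [0.6184, -0.0223, 0.1691]
tool_rot: [-0.189, 2.915, 0.022]
ft_force: [0.4, 0.5, -0.1]
grip_width: 0.459
grip_force: 0.0
```

Call:
{"name": "step_arm", "arguments": {"commands": [{"travel":[-0.0044,0,0.0002],"turn":[0,5,0]},{"travel":[-0.0089,0,0.0008],"turn":[0,10,0]},{"travel":[-0.0132,0,0.0017],"turn":[0,15,0]},{"travel":[-0.0174,0,0.0031],"turn":[0,20,0]},{"travel":[-0.0214,0,0.0048],"turn":[0,25,0]}]}}

```text
time: 31.35
position: [0.6407, -0.0195, 0.1693]
tool_rot: [0.189, -2.918, 0.02]
ft_force: [1.1, -0.6, 0.0]
grip_width: 0.496
grip_force: 0.0
```

Call:
{"name": "step_arm", "arguments": {"commands": [{"travel":[-0.0044,0,0.0002],"turn":[0,5,0]},{"travel":[-0.0089,0,0.0008],"turn":[0,10,0]},{"travel":[-0.0115,0,0.0013],"turn":[0,13,0]},{"travel":[-0.0115,0,0.0013],"turn":[0,13,0]},{"travel":[-0.0115,0,0.0013],"turn":[0,13,0]}]}}

```text
time: 31.85
position: [0.651, -0.0181, 0.1641]
tool_rot: [0.175, -2.694, 0.039]
ft_force: [0.1, -0.3, -0.4]
grip_width: 0.5
grip_force: 0.0
```

```bash
python3 -c "
from h import *;avg('free+25',3);fix(25)"
```

```text
free+25 t32.15 tool 25.20 hand 27.50 Tc 0.023 Ft 0.26 Fr 0.19 M(.3) 0.100 axial 0.1 std [0.23 0.98 0.61] [0.045 0.023 0.018] q2,q6 [0.72 1.86]
fix travel [ 0.0022 -0.0004 -0.0043] turn [ 0.01 -0.22 -0.  ]
```

Call:
{"name": "step_arm", "arguments": {"commands": [{"travel":[0.0022,0,-0.0043],"turn":[0,0,0]},{"travel":[0.0022,0,-0.0043],"turn":[0,0,0]},{"travel":[0.0022,0,-0.0043],"turn":[0,0,0]},{"travel":[0.0022,0,-0.0043],"turn":[0,0,0]},{"travel":[0.0022,0,-0.0043],"turn":[0,0,0]}], "gripper": 0}}

```text
time: 32.7
position: [0.651, -0.0184, 0.17]
tool_rot: [0.174, -2.695, 0.039]
ft_force: [0.8, -0.1, 2.2]
grip_width: 0.289
grip_force: 55.0
```

Call:
{"name": "step_arm", "arguments": {"commands": [{"travel":[0.0044,0,0.0002],"turn":[0,-5,0]},{"travel":[0.0089,0,0.0008],"turn":[0,-10,0]},{"travel":[0.0115,0,0.0013],"turn":[0,-13,0]},{"travel":[0.0132,0,0.0017],"turn":[0,-15,0]},{"travel":[0.0145,0,0.0021],"turn":[0,-16.5,0]}]}}

```text
time: 33.2
position: [0.6382, -0.0201, 0.173]
tool_rot: [0.194, -2.987, 0.015]
ft_force: [5.6, 0.4, -5.9]
grip_width: 0.288
grip_force: 55.0
```

Call:
{"name": "step_arm", "arguments": {"commands": [{"travel":[0.0011,0,0],"turn":[0,-1.2,0]},{"travel":[0.0021,0,0],"turn":[0,-2.4,0]},{"travel":[0.003,0,0.0001],"turn":[0,-3.4,0]}]}}

```text
time: 33.5
position: [0.6355, -0.0204, 0.1734]
tool_rot: [0.198, -3.045, 0.009]
ft_force: [4.5, -0.8, -4.7]
grip_width: 0.292
grip_force: 55.0
```

```bash
python3 -c "from h import *;avg('E-',6)"
```

```text
E- t33.95 tool 5.26 hand 7.14 Tc -1.432 Ft 6.12 Fr -4.66 M(.3) 0.404 axial -1.0 std [0.5  0.3  0.48] [0.029 0.023 0.022] q2,q6 [0.38 1.43]
```

Call:
{"name": "step_arm", "arguments": {"commands": [{"travel":[0.0044,0,0.0002],"turn":[0,-5,0]},{"travel":[0.0089,0,0.0008],"turn":[0,-10,0]},{"travel":[0.0115,0,0.0013],"turn":[0,-13,0]},{"travel":[0.0132,0,0.0017],"turn":[0,-15,0]},{"travel":[0.0145,0,0.0021],"turn":[0,-16.5,0]}]}}

```text
time: 34.5
position: [0.6215, -0.0223, 0.1731]
tool_rot: [-0.19, 2.936, 0.018]
ft_force: [11.5, 0.2, -8.9]
grip_width: 0.292
grip_force: 55.0
```

Call:
{"name": "step_arm", "arguments": {"commands": [{"travel":[0.0011,0,0],"turn":[0,-1.2,0]},{"travel":[0.0021,0,0],"turn":[0,-2.4,0]},{"travel":[0.003,0,0.0001],"turn":[0,-3.4,0]}]}}

```text
time: 34.8
position: [0.6189, -0.0227, 0.1726]
tool_rot: [-0.187, 2.878, 0.024]
ft_force: [11.5, -0.0, -8.6]
grip_width: 0.294
grip_force: 55.0
```

```bash
python3 -c "from h import *;avg('E-',6)"
```

```text
E- t35.25 tool -14.73 hand -12.71 Tc -2.061 Ft 8.19 Fr -10.80 M(.3) 0.397 axial -1.4 std [0.33 0.39 0.52] [0.053 0.047 0.015] q2,q6 [0.07 0.99]
```

Call:
{"name": "step_arm", "arguments": {"commands": [{"travel":[0.0044,0,0.0002],"turn":[0,-5,0]},{"travel":[0.0089,0,0.0008],"turn":[0,-10,0]},{"travel":[0.0115,0,0.0013],"turn":[0,-13,0]},{"travel":[0.0132,0,0.0017],"turn":[0,-15,0]},{"travel":[0.0145,0,0.0021],"turn":[0,-16.5,0]}]}}

```text
time: 35.8
position: [0.6055, -0.0245, 0.1676]
tool_rot: [-0.167, 2.589, 0.045]
ft_force: [22.2, 1.3, -16.1]
grip_width: 0.289
grip_force: 55.0
```

Call:
{"name": "step_arm", "arguments": {"commands": [{"travel":[0.0011,0,0],"turn":[0,-1.2,0]},{"travel":[0.0021,0,0],"turn":[0,-2.4,0]},{"travel":[0.003,0,0.0001],"turn":[0,-3.4,0]}]}}

```text
time: 36.1
position: [0.6033, -0.0248, 0.1663]
tool_rot: [-0.163, 2.531, 0.05]
ft_force: [23.9, 0.3, -15.7]
grip_width: 0.293
grip_force: 55.0
```

```bash
python3 -c "from h import *;avg('E-',6)"
```

```text
E- t36.55 tool -34.67 hand -32.68 Tc -2.420 Ft 9.27 Fr -25.22 M(.3) 0.362 axial -2.3 std [0.56 0.49 0.49] [0.028 0.051 0.026] q2,q6 [-0.17  0.54]
```

Call:
{"name": "step_arm", "arguments": {"commands": [{"travel":[-0.0044,0,0.0052],"turn":[0,5,0]},{"travel":[-0.0088,0,0.0058],"turn":[0,10,0]},{"travel":[-0.0114,0,0.0063],"turn":[0,13,0]},{"travel":[-0.013,0,0.0067],"turn":[0,15,0]},{"travel":[-0.0143,0,0.0071],"turn":[0,16.5,0]}]}}

```text
time: 37.1
position: [0.6155, -0.0232, 0.1709]
tool_rot: [-0.183, 2.827, 0.029]
ft_force: [-14.5, -0.8, 17.7]
grip_width: 0.292
grip_force: 55.0
```

Call:
{"name": "step_arm", "arguments": {"commands": [{"travel":[-0.0011,0,0],"turn":[0,1.2,0]},{"travel":[-0.0021,0,0],"turn":[0,2.4,0]},{"travel":[-0.003,0,0.0001],"turn":[0,3.4,0]}]}}

```text
time: 37.4
position: [0.618, -0.0228, 0.1716]
tool_rot: [-0.187, 2.885, 0.023]
ft_force: [-12.4, -1.0, 15.9]
grip_width: 0.295
grip_force: 55.0
```

```bash
python3 -c "from h import *;avg('E+',6)"
```

```text
E+ t37.85 tool -14.42 hand -13.87 Tc 1.957 Ft -7.74 Fr 18.51 M(.3) -0.366 axial 0.9 std [0.62 0.55 0.26] [0.022 0.037 0.023] q2,q6 [0.08 1.  ]
```

Call:
{"name": "step_arm", "arguments": {"commands": [{"travel":[-0.0044,0,0.0002],"turn":[0,5,0]},{"travel":[-0.0088,0,0.0008],"turn":[0,10,0]},{"travel":[-0.0114,0,0.0013],"turn":[0,13,0]},{"travel":[-0.013,0,0.0017],"turn":[0,15,0]},{"travel":[-0.0143,0,0.0021],"turn":[0,16.5,0]}]}}

```text
time: 38.4
position: [0.6316, -0.021, 0.1728]
tool_rot: [0.2, -3.095, 0.004]
ft_force: [-9.7, -1.4, 13.9]
grip_width: 0.294
grip_force: 55.0
```

Call:
{"name": "step_arm", "arguments": {"commands": [{"travel":[-0.0011,0,0],"turn":[0,1.2,0]},{"travel":[-0.0021,0,0],"turn":[0,2.4,0]},{"travel":[-0.003,0,0.0001],"turn":[0,3.4,0]}]}}

```text
time: 38.7
position: [0.6342, -0.0206, 0.1726]
tool_rot: [0.196, -3.036, 0.009]
ft_force: [-7.7, -0.5, 11.6]
grip_width: 0.291
grip_force: 55.0
```

```bash
python3 -c "from h import *;avg('E+',6)"
```

```text
E+ t39.15 tool 5.64 hand 5.81 Tc 2.265 Ft -8.92 Fr 11.82 M(.3) -0.411 axial 0.0 std [0.38 0.21 0.52] [0.025 0.026 0.031] q2,q6 [0.38 1.43]
```

Call:
{"name": "step_arm", "arguments": {"commands": [{"travel":[-0.0044,0,0.0002],"turn":[0,5,0]},{"travel":[-0.0088,0,0.0008],"turn":[0,10,0]},{"travel":[-0.0114,0,0.0013],"turn":[0,13,0]},{"travel":[-0.013,0,0.0017],"turn":[0,15,0]},{"travel":[-0.0143,0,0.0021],"turn":[0,16.5,0]}]}}

```text
time: 39.7
position: [0.6477, -0.0188, 0.1691]
tool_rot: [0.177, -2.745, 0.035]
ft_force: [-8.3, -0.3, 9.9]
grip_width: 0.29
grip_force: 55.0
```

Call:
{"name": "step_arm", "arguments": {"commands": [{"travel":[-0.0011,0,0],"turn":[0,1.2,0]},{"travel":[-0.0021,0,0],"turn":[0,2.4,0]},{"travel":[-0.003,0,0.0001],"turn":[0,3.4,0]}]}}

```text
time: 40.0
position: [0.6501, -0.0185, 0.1679]
tool_rot: [0.173, -2.686, 0.039]
ft_force: [-7.8, -1.4, 9.0]
grip_width: 0.29
grip_force: 55.0
```

```bash
python3 - <<'E'
from h import *
avg('E+',6)
# core angle: dark screws on inner face, side view
def core(f):
    g=cv2.cvtColor(cv2.imread(f),cv2.COLOR_BGR2GRAY).astype(np.float32)
    ex=np.cross(A,[0,0,1]);res={}
    Ci=C-.013*A;a=np.radians(np.arange(0,360,1.));rr=np.arange(.036,.064,.001)
    P=np.array([[Ci+r*(ex*np.sin(t)+np.array([0,0,1])*np.cos(t)) for t in a] for r in rr])
    uv=proj("side",P.reshape(-1,3)).reshape(len(rr),len(a),2).astype(np.float32)
    return cv2.remap(g,uv[...,0],uv[...,1],cv2.INTER_LINEAR)
import glob
fs=sorted(glob.glob("pics/c0*.png"));print(fs)
cv2.imwrite("pics/pol.png",cv2.resize(np.vstack([core(f) for f in fs]).clip(0,255).astype(np.uint8),(720,560)))
E
```

```text
E+ t40.45 tool 25.73 hand 25.87 Tc 2.605 Ft -10.31 Fr 5.28 M(.3) -0.489 axial -0.1 std [0.45 0.25 0.32] [0.05  0.022 0.024] q2,q6 [0.73 1.87]
['pics/c02960.png', 'pics/c03215.png', 'pics/c03395.png', 'pics/c03525.png', 'pics/c03655.png', 'pics/c03785.png', 'pics/c03915.png', 'pics/c04045.png']
```

View pics/pol.png

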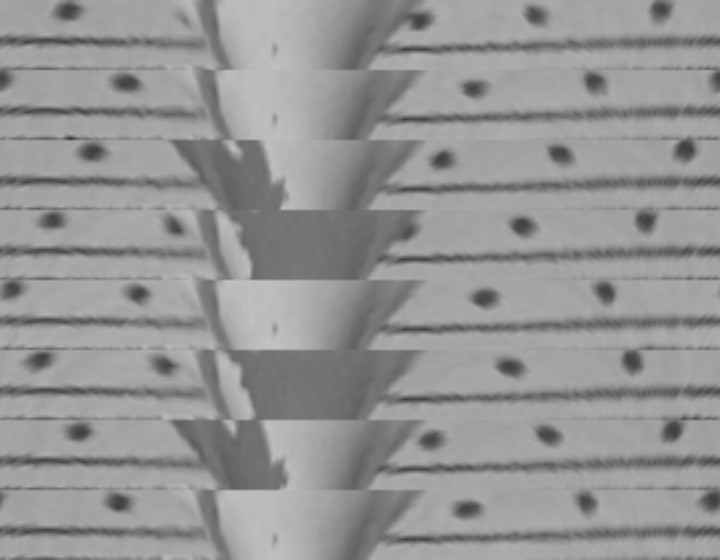

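The polar strips unwrap the wheel's inner face, 2 px per degree, one row per stop. The six dark screws show clearly, for example at px 68, 420, 536 and 660 in the first row, so I can track the core angle. Now the global fit.

```bash
cat >> h.py <<'E'
def core(f):
    g=cv2.cvtColor(cv2.imread(f),cv2.COLOR_BGR2GRAY).astype(np.float32);ex=np.cross(A,[0,0,1])
    Ci=C-.013*A;a=np.arange(0,360,1.);rr=np.arange(.036,.0465,.001)
    P=np.array([[Ci+r*(ex*np.sin(t)+np.array([0,0,1])*np.cos(t)) for t in np.radians(a)] for r in rr])
    uv=proj("side",P.reshape(-1,3)).reshape(len(rr),len(a),2).astype(np.float32)
    im=cv2.remap(g,uv[...,0],uv[...,1],cv2.INTER_LINEAR)
    w=np.clip(120-im,0,None).sum(0);w[(a>80)&(a<215)]=0   # hidden by housing
    return np.degrees(np.angle((w*np.exp(6j*np.radians(a))).sum()))/6
E
cat > fit.py <<'E'
from h import *
from scipy.optimize import least_squares
import glob,os
L=[json.loads(l) for l in open("log.jsonl")];ex=np.cross(A,[0,0,1]);rows=[]
for s in L:
    if s["tag"] not in("D-","D+","E-","E+","F-","F+"): continue
    R=Ro.from_rotvec(s["tool_rot"]).as_matrix();u=-R[:,2];F=np.array(s["ft_force"]);p=np.array(s["position"])
    th=np.degrees(np.arctan2(u@ex,u[2]));Ft=F@np.cross(A,u)
    f=sorted(glob.glob("pics/c0*.png"),key=lambda n:abs(int(n[6:11])/100-s["time"]-.15))[0]
    ph=core(f) if abs(int(f[6:11])/100-s["time"])<.5 else None
    rows.append([s["tag"],s["time"],th,.075*Ft,ph,np.array(s["torque"])@A,np.cross(p-C,F)@A,np.cross(u,F)@A,np.cross(ex,F)@A,np.cross([0,0,1],F)@A,u@ex])
# unwrap core phase: tag grasp predicted core = th + M/.14 + const
def build(off):
    out=[]
    for r in rows:
        pred=r[2]+r[3]/.14+off[r[0][0]]
        c=pred if r[4] is None else r[4]+60*round((pred-r[4])/60)
        out.append((pred,c))
    return out
off={"D":0.,"E":0.,"F":0.}
d=[r for r in rows if r[0][0]=="D" and r[4] is not None][0];off["D"]=d[4]-(d[2]+d[3]/.14)
for gname,prev in(("E",-37),("F",0)):
    e=[r for r in rows if r[0][0]==gname and r[4] is not None]
    if not e: continue
    base=off["D"]+prev   # expected offset (hand regrasp moved 37 deg)
    if gname=="F": base=off["E"]+FP if 'FP' in globals() else off["E"]
    dd=[(r[4]-(r[2]+r[3]/.14)-base+30)%60-30 for r in e];off[gname]=base+np.median(dd);print(gname,"offset resid",np.round(np.array(dd),1))
co=np.array([c for _,c in build(off)]);print("off",off)
dirn=np.array([1 if r[0][1]=="+" else -1 for r in rows]);X=np.array([r[5:] for r in rows],float)
def model(q):
    h,a,b,D,dx,dz,k=q
    M=X[:,0]+k*X[:,5]+X[:,1]+h*X[:,2]-dx*X[:,3]-dz*X[:,4]
    return M, a*np.sin(np.radians(co))+b*np.cos(np.radians(co))-dirn*D
def res(q):
    M,P=model(q);return np.r_[(M-P)/.04,(q[3]-.5)/.03,(np.hypot(q[1],q[2])-.41)/.03,q[4]/.0015,q[5]/.0015,(q[6]-1.21)/.02]
r=least_squares(res,[.268,.3,.3,.5,0,0,1.21],x_scale=[.1,.1,.1,.1,.001,.001,.1])
h,a,b,D=r.x[:4];cov=np.linalg.inv(r.jac.T@r.jac)
# stable bottom: G=-g*sin(core-c0) -> a=-g cos c0, b=g sin c0
c0=np.degrees(np.arctan2(b,-a));g=np.hypot(a,b)
J=np.array([b,-a])/g**2;print("q",r.x.round(4),"G",g.round(3),"cost",2*r.cost,"bottom core angle",c0.round(1),"+-",np.degrees(np.sqrt(J@cov[1:3,1:3]@J)).round(1))
M,P=model(r.x)
for i,x in enumerate(rows): print(x[0],"th %.1f core %.1f (img %s) M %.3f fit %.3f G %.3f"%(x[2],co[i],None if x[4] is None else round(x[4],1),M[i],P[i],M[i]+dirn[i]*D))
E
python3 fit.py
```

```text
E offset resid [-1.  -1.5 -0.7  0.6  0.8  0.6]
off {'D': np.float64(-48.29940697390001), 'E': np.float64(-85.33158241461265), 'F': 0.0}
q [ 2.6690e-01  3.5000e-03 -3.5840e-01  5.0990e-01 -2.0000e-04 -1.1000e-03
  1.1945e+00] G 0.358 cost 19.892622641828574 bottom core angle -90.6 +- 2.4
D- th 5.3 core -39.7 (img None) M 0.246 fit 0.232 G -0.264
D- th -14.7 core -58.6 (img None) M 0.281 fit 0.320 G -0.229
D- th -34.8 core -79.7 (img None) M 0.461 fit 0.442 G -0.049
D+ th -14.4 core -64.8 (img None) M -0.602 fit -0.666 G -0.092
D+ th 5.9 core -47.9 (img None) M -0.781 fit -0.753 G -0.271
D+ th 25.9 core -29.1 (img -29.1) M -0.801 fit -0.825 G -0.291
E- th 5.3 core -77.7 (img -17.7) M 0.513 fit 0.430 G 0.003
E- th -14.7 core -97.1 (img 22.9) M 0.561 fit 0.551 G 0.051
E- th -34.7 core -115.7 (img 4.3) M 0.588 fit 0.662 G 0.078
E+ th -14.4 core -103.2 (img 16.8) M -0.503 fit -0.431 G 0.007
E+ th 5.6 core -83.6 (img -23.6) M -0.557 fit -0.553 G -0.047
E+ th 25.7 core -64.5 (img -4.5) M -0.656 fit -0.667 G -0.147
```

Call:
{"name": "step_arm", "arguments": {"commands": [{"travel":[0.0044,0,0.0002],"turn":[0,-5,0]},{"travel":[0.0088,0,0.0008],"turn":[0,-10,0]},{"travel":[0.013,0,0.0017],"turn":[0,-15,0]},{"travel":[0.0172,0,0.003],"turn":[0,-20,0]},{"travel":[0.0204,0,0.0044],"turn":[0,-24,0]}]}}

```text
time: 41.0
position: [0.6332, -0.0208, 0.1712]
tool_rot: [0.202, -3.118, 0.002]
ft_force: [2.8, 0.2, 1.7]
grip_width: 0.291
grip_force: 55.0
```

Call:
{"name": "step_arm", "arguments": {"commands": [{"travel":[0.0022,0,0.0001],"turn":[0,-2.5,0]},{"travel":[0.0044,0,0.0002],"turn":[0,-5,0]},{"travel":[0.006,0,0.0004],"turn":[0,-7,0]},{"travel":[0.0072,0,0.0006],"turn":[0,-8.2,0]},{"travel":[0.008,0,0.0007],"turn":[0,-9.2,0]}]}}

```text
time: 41.5
position: [0.6262, -0.0217, 0.1713]
tool_rot: [-0.194, 2.994, 0.013]
ft_force: [2.3, -0.1, 5.9]
grip_width: 0.29
grip_force: 55.0
```

```bash
python3 -c "from h import *;avg('E-',10)"; python3 fit.py | tail -16
```

```text
E- t42.15 tool -8.03 hand -4.04 Tc -0.194 Ft 1.80 Fr 6.89 M(.3) 0.345 axial -0.4 std [0.49 0.48 0.36] [0.025 0.027 0.031] q2,q6 [0.18 1.14]
off {'D': np.float64(-48.29940697390001), 'E': np.float64(-84.68032725326678), 'F': 0.0}
q [ 2.6470e-01  1.5500e-02 -3.4910e-01  4.7690e-01  8.0000e-04 -7.0000e-04
  1.1944e+00] G 0.349 cost 30.058083083075832 bottom core angle -92.5 +- 2.5
D- th 5.3 core -39.7 (img None) M 0.223 fit 0.198 G -0.254
D- th -14.7 core -58.6 (img None) M 0.248 fit 0.282 G -0.229
D- th -34.8 core -79.7 (img None) M 0.443 fit 0.399 G -0.034
D+ th -14.4 core -64.8 (img None) M -0.586 fit -0.639 G -0.110
D+ th 5.9 core -47.9 (img None) M -0.747 fit -0.722 G -0.270
D+ th 25.9 core -29.1 (img -29.1) M -0.762 fit -0.789 G -0.285
E- th 5.3 core -77.7 (img -17.7) M 0.492 fit 0.388 G 0.015
E- th -14.7 core -97.1 (img 22.9) M 0.531 fit 0.505 G 0.054
E- th -34.7 core -115.7 (img 4.3) M 0.544 fit 0.614 G 0.068
E+ th -14.4 core -103.2 (img 16.8) M -0.466 fit -0.412 G 0.011
E+ th 5.6 core -83.6 (img -23.6) M -0.522 fit -0.531 G -0.045
E+ th 25.7 core -64.5 (img -4.5) M -0.622 fit -0.641 G -0.145
E- th -8.0 core -89.3 (img -29.3) M 0.351 fit 0.457 G -0.126
```

The fit puts the bottom at a core angle of about -91° ± 3°. There is time for one more grasp to measure on the far side of it and tighten that up.

Call:
{"name": "step_arm", "arguments": {"commands": [{"travel":[0,0,0],"turn":[0,0,0]},{"travel":[0,0,0],"turn":[0,0,0]},{"travel":[0,0,0],"turn":[0,0,0]}], "gripper": 0.5}}

```text
time: 42.5
position: [0.624, -0.0214, 0.1684]
tool_rot: [-0.194, 3.001, 0.014]
ft_force: [-0.8, -0.7, -0.3]
grip_width: 0.46
grip_force: 0.0
```

Call:
{"name": "step_arm", "arguments": {"commands": [{"travel":[-0.0044,0,0.0002],"turn":[0,5,0]},{"travel":[-0.0089,0,0.0008],"turn":[0,10,0]},{"travel":[-0.0132,0,0.0017],"turn":[0,15,0]},{"travel":[-0.0174,0,0.0031],"turn":[0,20,0]},{"travel":[-0.0206,0,0.0044],"turn":[0,24,0]}]}}

```text
time: 43.0
position: [0.6459, -0.0186, 0.1671]
tool_rot: [0.185, -2.85, 0.026]
ft_force: [0.6, 0.8, -0.6]
grip_width: 0.496
grip_force: 0.0
```

```bash
python3 -c "
from h import *;avg('free+16',3);fix(16)"
```

```text
free+16 t43.30 tool 16.06 hand 20.49 Tc 0.031 Ft 0.14 Fr 0.15 M(.3) 0.071 axial 0.2 std [0.27 0.47 0.17] [0.023 0.024 0.023] q2,q6 [0.56 1.66]
fix travel [ 0.0031 -0.0001 -0.0038] turn [ 0.   -0.02 -0.02]
```

Call:
{"name": "step_arm", "arguments": {"commands": [{"travel":[0.0031,0,-0.0038],"turn":[0,0,0]},{"travel":[0.0031,0,-0.0038],"turn":[0,0,0]},{"travel":[0.0031,0,-0.0038],"turn":[0,0,0]},{"travel":[0.0031,0,-0.0038],"turn":[0,0,0]},{"travel":[0.0031,0,-0.0038],"turn":[0,0,0]}], "gripper": 0}}

```text
time: 43.85
position: [0.6442, -0.0193, 0.1736]
tool_rot: [0.185, -2.856, 0.026]
ft_force: [0.3, -1.2, 3.8]
grip_width: 0.288
grip_force: 55.0
```

Call:
{"name": "step_arm", "arguments": {"commands": [{"travel":[0.0044,0,0.0012],"turn":[0,-5,0]},{"travel":[0.0089,0,0.0023],"turn":[0,-10,0]},{"travel":[0.0115,0,0.0033],"turn":[0,-13,0]},{"travel":[0.0132,0,0.0037],"turn":[0,-15,0]},{"travel":[0.0145,0,0.0041],"turn":[0,-16.5,0]}]}}

```text
time: 44.35
position: [0.632, -0.021, 0.1751]
tool_rot: [-0.202, 3.118, 0.001]
ft_force: [5.7, 0.3, 3.9]
grip_width: 0.289
grip_force: 55.0
```

Call:
{"name": "step_arm", "arguments": {"commands": [{"travel":[0.0011,0,0],"turn":[0,-1.2,0]},{"travel":[0.0021,0,0],"turn":[0,-2.4,0]},{"travel":[0.003,0,0.0001],"turn":[0,-3.4,0]}]}}

```text
time: 44.65
position: [0.6293, -0.0213, 0.1751]
tool_rot: [-0.199, 3.06, 0.007]
ft_force: [6.0, -0.9, 4.7]
grip_width: 0.292
grip_force: 55.0
```

```bash
python3 -c "from h import *;avg('F-',6)"
```

```text
F- t45.10 tool -4.24 hand -0.24 Tc -1.092 Ft 5.13 Fr 5.12 M(.3) 0.446 axial -1.0 std [0.66 0.41 0.39] [0.045 0.028 0.017] q2,q6 [0.23 1.23]
```

Call:
{"name": "step_arm", "arguments": {"commands": [{"travel":[0.0044,0,0.0012],"turn":[0,-5,0]},{"travel":[0.0089,0,0.0023],"turn":[0,-10,0]},{"travel":[0.0115,0,0.0033],"turn":[0,-13,0]},{"travel":[0.0132,0,0.0037],"turn":[0,-15,0]},{"travel":[0.0145,0,0.0041],"turn":[0,-16.5,0]}]}}

```text
time: 45.65
position: [0.6164, -0.0231, 0.1733]
tool_rot: [-0.179, 2.768, 0.031]
ft_force: [2.0, 0.4, 10.7]
grip_width: 0.291
grip_force: 55.0
```

Call:
{"name": "step_arm", "arguments": {"commands": [{"travel":[0.0011,0,0],"turn":[0,-1.2,0]},{"travel":[0.0021,0,0],"turn":[0,-2.4,0]},{"travel":[0.003,0,0.0001],"turn":[0,-3.4,0]}]}}

```text
time: 45.95
position: [0.6139, -0.0235, 0.1726]
tool_rot: [-0.176, 2.71, 0.036]
ft_force: [1.4, 0.4, 13.4]
grip_width: 0.291
grip_force: 55.0
```

```bash
python3 -c "from h import *;avg('F-',6)"
```

```text
F- t46.40 tool -24.38 hand -18.30 Tc -1.142 Ft 5.72 Fr 12.06 M(.3) 0.574 axial -0.1 std [0.43 0.62 0.24] [0.019 0.03  0.006] q2,q6 [-0.05  0.78]
```

Call:
{"name": "step_arm", "arguments": {"commands": [{"travel":[0.0044,0,0.0008],"turn":[0,-5,0]},{"travel":[0.0071,0,0.001],"turn":[0,-8,0]},{"travel":[0.0088,0,0.0012],"turn":[0,-10,0]},{"travel":[0.0099,0,0.0014],"turn":[0,-11.2,0]},{"travel":[0.0107,0,0.0016],"turn":[0,-12.2,0]}]}}

```text
time: 46.95
position: [0.6059, -0.0246, 0.1692]
tool_rot: [-0.162, 2.494, 0.051]
ft_force: [-1.7, 2.6, 16.7]
grip_width: 0.291
grip_force: 55.0
```

```bash
python3 -c "from h import *;avg('F-',6)"; python3 fit.py | tail -20
```

```text
E offset resid [-1.  -1.5 -0.7  0.6  0.8  0.6  3.1]
F offset resid [-18.  -15.8]
off {'D': np.float64(-48.29940697390001), 'E': np.float64(-84.68032725326678), 'F': np.float64(-101.56263470967818)}
q [ 2.6520e-01  1.9800e-02 -3.4440e-01  4.7370e-01  1.3000e-03 -6.0000e-04
  1.1953e+00] G 0.345 cost 30.93852251359406 bottom core angle -93.3 +- 2.4
D- th 5.3 core -39.7 (img None) M 0.221 fit 0.196 G -0.252
D- th -14.7 core -58.6 (img None) M 0.244 fit 0.278 G -0.230
D- th -34.8 core -79.7 (img None) M 0.443 fit 0.393 G -0.031
D+ th -14.4 core -64.8 (img None) M -0.585 fit -0.638 G -0.112
D+ th 5.9 core -47.9 (img None) M -0.747 fit -0.719 G -0.273
D+ th 25.9 core -29.1 (img -29.1) M -0.763 fit -0.784 G -0.289
E- th 5.3 core -77.7 (img -17.7) M 0.492 fit 0.381 G 0.018
E- th -14.7 core -97.1 (img 22.9) M 0.529 fit 0.497 G 0.055
E- th -34.7 core -115.7 (img 4.3) M 0.538 fit 0.605 G 0.064
E+ th -14.4 core -103.2 (img 16.8) M -0.460 fit -0.414 G 0.013
E+ th 5.6 core -83.6 (img -23.6) M -0.520 fit -0.532 G -0.046
E+ th 25.7 core -64.5 (img -4.5) M -0.622 fit -0.640 G -0.148
E- th -8.0 core -89.3 (img -29.3) M 0.355 fit 0.450 G -0.119
F- th -4.2 core -104.2 (img 15.8) M 0.517 fit 0.539 G 0.044
F- th -24.4 core -121.8 (img -1.8) M 0.620 fit 0.638 G 0.146Traceback (most recent call last):
  File "<string>", line 1, in <module>
    from h import *;avg('F-',6)
                    ~~~^^^^^^^^
  File "h.py", line 45, in avg
    ctrl.get_image("side");S.append(ctrl.get_state())
    ~~~~~~~~~~~~~~^^^^^^^^
ValueError: 200 camera calls are used up
```

Camera calls are used up, but the extra points agree: the bottom is at a core angle of about -92°. I'll track the rest from the hand angle and tyre twist, approaching in the + direction and ending slowly.

```bash
cat >> h.py <<'E'
def est(tag):
    log(tag);r=table()[-1];c=r[2]+(r[3]-r[2])*.64;print("contact %.2f Ft %.2f Fr %.1f Tc %.3f core est %.2f (Ft from Tc: %.2f)"%(c,r[5],r[6],r[4],c+.35*r[5]-103.8,c-.35*r[4]/.27-103.8))
E
python3 -c "from h import *;est('x')"
```

```text
x t47.20 pos [ 0.6058 -0.0245  0.1691] hand th -28.43 tool th -36.77 r 0.0502 M.A -0.737 (F only 0.311) F [-2.02  1.38 16.39] T [ 0.553 -0.985  0.401] grip 0.29 55.0
contact -31.43 Ft 8.35 Fr 14.2 Tc -1.772 core est -132.31 (Ft from Tc: -132.93)
```

Call:
{"name": "step_arm", "arguments": {"commands": [{"travel":[-0.0044,0,-0.0028],"turn":[0,5,0]},{"travel":[-0.0088,0,-0.0022],"turn":[0,10,0]},{"travel":[-0.013,0,-0.0013],"turn":[0,15,0]},{"travel":[-0.0172,0,0],"turn":[0,20,0]}]}}

```text
time: 47.6
position: [0.616, -0.0231, 0.1732]
tool_rot: [-0.184, 2.857, 0.025]
ft_force: [1.6, 1.0, 1.2]
grip_width: 0.293
grip_force: 55.0
```

Call:
{"name": "step_arm", "arguments": {"commands": [{"travel":[-0.0044,0,0.0002],"turn":[0,5,0]},{"travel":[-0.0088,0,0.0008],"turn":[0,10,0]},{"travel":[-0.0114,0,0.0013],"turn":[0,13,0]},{"travel":[-0.013,0,0.0017],"turn":[0,15,0]},{"travel":[-0.0143,0,0.0021],"turn":[0,16.5,0]}]}}

```text
time: 48.1
position: [0.6305, -0.0211, 0.1749]
tool_rot: [0.203, -3.128, 0.001]
ft_force: [0.5, -0.4, 8.0]
grip_width: 0.288
grip_force: 55.0
```

Call:
{"name": "step_arm", "arguments": {"commands": [{"travel":[-0.0013,0,0],"turn":[0,1.5,0]},{"travel":[-0.0026,0,0],"turn":[0,3,0]},{"travel":[-0.0038,0,0.0001],"turn":[0,4.3,0]},{"travel":[-0.0047,0,0.0002],"turn":[0,5.3,0]},{"travel":[-0.0047,0,0.0002],"turn":[0,5.3,0]}]}}

```text
time: 48.6
position: [0.635, -0.0205, 0.1745]
tool_rot: [0.197, -3.037, 0.011]
ft_force: [-0.2, -0.7, 8.0]
grip_width: 0.293
grip_force: 55.0
```

```bash
python3 -c "from h import *;est('x')"
```

```text
x t48.60 pos [ 0.635  -0.0205  0.1745] hand th 6.45 tool th 5.66 r 0.0499 M.A -0.486 (F only -0.062) F [-0.25 -0.72  8.05] T [-0.092 -0.44   0.036] grip 0.293 55.0
contact 6.17 Ft -1.13 Fr 8.0 Tc -0.305 core est -98.03 (Ft from Tc: -97.24)
```

Call:
{"name": "step_arm", "arguments": {"commands": [{"travel":[0,0,0],"turn":[0,0,0]},{"travel":[0,0,0],"turn":[0,0,0]}]}}

```text
time: 48.8
position: [0.6348, -0.0206, 0.1746]
tool_rot: [0.197, -3.037, 0.01]
ft_force: [1.6, -0.0, 7.5]
grip_width: 0.29
grip_force: 55.0
```

```bash
python3 -c "from h import *;est('x')"
```

```text
x t48.80 pos [ 0.6348 -0.0206  0.1746] hand th 6.20 tool th 5.62 r 0.0499 M.A -0.528 (F only 0.038) F [ 1.61 -0.01  7.54] T [-0.029 -0.574  0.063] grip 0.29 55.0
contact 5.99 Ft 0.85 Fr 7.7 Tc -0.447 core est -97.51 (Ft from Tc: -97.23)
```

Call:
{"name": "step_arm", "arguments": {"commands": [{"travel":[-0.0023,0,0.0001],"turn":[0,2.6,0]},{"travel":[-0.0045,0,0.0002],"turn":[0,5.2,0]},{"travel":[-0.0065,0,0.0004],"turn":[0,7.5,0]},{"travel":[-0.0077,0,0.0006],"turn":[0,8.8,0]},{"travel":[-0.0085,0,0.0007],"turn":[0,9.8,0]}]}}

```text
time: 49.3
position: [0.6425, -0.0195, 0.173]
tool_rot: [0.185, -2.864, 0.026]
ft_force: [0.9, 0.1, 8.3]
grip_width: 0.289
grip_force: 55.0
```

Call:
{"name": "step_arm", "arguments": {"commands": [{"travel":[0,0,0],"turn":[0,0,0]},{"travel":[0,0,0],"turn":[0,0,0]},{"travel":[0,0,0],"turn":[0,0,0]}]}}

```text
time: 49.6
position: [0.6426, -0.0195, 0.173]
tool_rot: [0.186, -2.866, 0.026]
ft_force: [1.0, -1.0, 9.2]
grip_width: 0.287
grip_force: 55.0
```

```bash
python3 -c "from h import *;est('x')"
```

```text
x t49.60 pos [ 0.6426 -0.0195  0.173 ] hand th 15.38 tool th 15.48 r 0.0498 M.A -0.453 (F only -0.082) F [ 0.95 -1.01  9.17] T [-0.079 -0.384  0.072] grip 0.287 55.0
contact 15.41 Ft -1.66 Fr 9.1 Tc -0.048 core est -88.97 (Ft from Tc: -88.32)
```

Call:
{"name": "step_arm", "arguments": {"commands": [{"travel":[0,0,0],"turn":[0,0,0]}]}}

```text
time: 49.7
position: [0.6425, -0.0195, 0.173]
tool_rot: [0.185, -2.866, 0.026]
ft_force: [0.7, 0.2, 8.7]
grip_width: 0.295
grip_force: 55.0
```

```bash
python3 -c "from h import *;est('x')"
```

```text
x t49.70 pos [ 0.6425 -0.0195  0.173 ] hand th 15.34 tool th 15.47 r 0.0498 M.A -0.461 (F only -0.082) F [0.66 0.2  8.72] T [-0.093 -0.394  0.069] grip 0.295 55.0
contact 15.39 Ft -1.67 Fr 8.6 Tc -0.056 core est -89.00 (Ft from Tc: -88.34)
```

Call:
{"name": "step_arm", "arguments": {"commands": [{"travel":[0,0,0],"turn":[0,0,0]}]}}

```text
time: 49.8
position: [0.6425, -0.0195, 0.173]
tool_rot: [0.185, -2.866, 0.026]
ft_force: [1.6, 0.6, 7.8]
grip_width: 0.29
grip_force: 55.0
```

```bash
python3 - <<'E'
from h import *
est('x')
# refit with M-based twist for all grasps
import contextlib,io
with contextlib.redirect_stdout(io.StringIO()): exec(open("fit.py").read())
# contact angles
ct=[]
for s in L:
    if s["tag"] not in("D-","D+","E-","E+","F-","F+"): continue
    R=Ro.from_rotvec(s["tool_rot"]).as_matrix();u=-R[:,2];q=np.array(s["position"])+.028*u-C;ct.append(np.degrees(np.arctan2(q@ex,q[2])))
ct=np.array(ct);gr=np.array([x[0][0] for x in rows]);img=np.array([x[4] is not None for x in rows])
for it in range(8):
    M,P=model(r.x)
    for g_ in "DEF":
        i=(gr==g_);k=i&img;cst=np.mean(co[k]-ct[k]-M[k]/.165);j=i&~img;co[j]=ct[j]+M[j]/.165+cst
        if it==7: print(g_,"const %.2f"%cst,np.round(co[k]-ct[k]-M[k]/.165-cst,1))
    r=least_squares(res,r.x,x_scale=[.1,.1,.1,.1,.001,.001,.1])
for w in("all",):
    print(r.x.round(4),"c0",np.degrees(np.arctan2(r.x[2],-r.x[1])).round(2),"G",np.hypot(*r.x[1:3]).round(3),"cost",2*r.cost)
h_,k_=r.x[0],r.x[6]
for l in list(open("log.jsonl"))[-3:]:
    s=json.loads(l);R=Ro.from_rotvec(s["tool_rot"]).as_matrix();u=-R[:,2];p=np.array(s["position"]);F=np.array(s["ft_force"])
    m=np.array(s["torque"])@A+k_*(u@ex)+np.cross(p-C+h_*u-r.x[4]*ex-np.array([0,0,r.x[5]]),F)@A;q=p+.028*u-C;c=np.degrees(np.arctan2(q@ex,q[2]));print("M %.3f contact %.2f core %.2f"%(m,c,c+m/.165+cst))
E
```

```text
x t49.80 pos [ 0.6425 -0.0195  0.173 ] hand th 15.32 tool th 15.47 r 0.0498 M.A -0.372 (F only -0.020) F [1.64 0.61 7.75] T [-0.067 -0.363 -0.016] grip 0.29 55.0
contact 15.37 Ft -0.43 Fr 7.9 Tc -0.028 core est -88.58 (Ft from Tc: -88.39)
D const -47.95 [0.]
E const -86.37 [-0.8 -0.6  0.8  0.   0.2 -0.1  0.5]
F const -105.35 [-0.3  0.3]
[ 2.6560e-01  2.2300e-02 -3.4700e-01  4.7720e-01  1.2000e-03 -5.0000e-04
  1.1951e+00] c0 -93.67 G 0.348 cost 31.10471002867467
M -0.564 contact 15.41 core -93.35
M -0.575 contact 15.39 core -93.45
M -0.156 contact 15.37 core -90.92
```

```bash
python3 -c "from bench import ctrl;print(ctrl.close_job())"
```

```text
the job is handed in; nothing more can be done
None
```

I turned the wheel until its heavy side was at the bottom by my estimate (within about 3°), and handed the job in at about 50 s with the rim gripped at 55 N; the judging result isn't known yet. The cameras ran out before the end, so that last position comes from hand angle and measured effort, and I took no final picture of the tape roll, chalk or mallet.

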